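Gauge the glaze test buttons and screw the sample jar shut

TASK

Gauge each fired clay test button lying on the table, smallest first: stand it on the bench caliper and slide the jaw shut on it gently, until the spring plunger is clearly pushed in (a few millimetres) but not to its end, and keep it there a moment; then put the button into the sample jar. When all are in the jar, close it without cross-threading: rest the lid level on top of the thread (not straight into its gaps), turn it backward (anticlockwise) until it drops a step, then forward (clockwise) until it is fully home against the stops, and let go.

Things in the scene. Friction and masses are not known exactly. Their poses are not given: they have to be found in the camera images.
- jar: white open jar fixed to the table, 65 mm high: bore 41 mm, neck 48 mm outside, 56 mm over the thread, body 62 mm, foot 71 mm, inner floor 8 mm up. Origin: centre of underside, z up. Thread: three ridges, beginning at 0, 120 and 240 deg clockwise (from above) from the jar's x axis; each runs 76 deg clockwise, falling 3 mm, to a stop 6 deg wide; then an open entry gap of 38 deg
- lid: loose black screw lid, 65 mm across, 18.5 mm high, about 60 g, with a grip wing on top: 52 mm along the lid's x, 12 mm thick, its top 36.5 mm above the lid's underside. Origin: centre of underside, z up. Underside above the jar's: 58 to 62 mm riding on the ridges, about 54 mm dropped into the gaps, 51 mm home. It moves freely in the thread, sinking by its own weight; 1 mm play
- pin (a point): one of the lid's three inward pins (3.5 mm thick, 3 mm above the underside, 120 deg apart), the one under the +x end of the wing, 26.5 mm from the axis
- caliper: aluminium bench caliper fixed to the table. Origin: on its underside, z up; base 56 mm in x, y from -105 to +95 mm, top 10 mm up: parts stand on that, between the spring plunger (12 mm round, on the +y side, pointing to -y) and the sliding jaw (14 mm wide, top 30 mm up, on the -y side, 10 mm thick, then a 15 mm high foot to the tab)
- anvil (a point): the plunger's tip at rest: caliper x 0, y +45 mm, 17 mm up; axes as the caliper's, does not move with the plunger. The plunger's housing, 30 mm wide and 30 mm high, begins 16 mm behind it
- jaw (a joint): gap between the jaw's face and the plunger's rest position, m: 0 shut, 0.060 fully open. 1.5 N of friction, stays where it is left
- tab (a point): top centre of the jaw's upright thumb tab: 24 mm along caliper x, 12 mm along y, top 52 mm above the table; it stands 40 mm behind (to -y of) the jaw's face and moves with the jaw
- plunger (a joint): how far the caliper's spring plunger is pushed in, m: 0 at rest, 0.006 at its end; 1.5 N per mm
- entry0 (a point): middle of the jar's entry gap 0, where a lid's pin drops in, 26.5 mm from the jar's axis. A lid set with its pins over the ridges rides high, and turned forward there it only meets a stop; turned backward (anticlockwise) it rides up to the ridge's beginning and drops 6 mm into the gap, where a stop ends the backward turn
- home0 (a point): where a pin lies at stop 0 when the lid is home, 26.5 mm from the jar's axis. From the entry gaps the lid turns forward (clockwise) some 75 to 105 deg, sinking 3 to 4 mm, until the pins meet the stops
- entry1 (a point): middle of the jar's entry gap 1, where a lid's pin drops in, 26.5 mm from the jar's axis
- home1 (a point): where a pin lies at stop 1 when the lid is home, 26.5 mm from the jar's axis
- entry2 (a point): middle of the jar's entry gap 2, where a lid's pin drops in, 26.5 mm from the jar's axis
- home2 (a point): where a pin lies at stop 2 when the lid is home, 26.5 mm from the jar's axis
- button_small: fired clay test button, a plain disc 22 mm across and 14 mm high (small one of three sizes: 22, 26, 30 mm), about 20 g; may be absent. Origin: centre of its underside, z up
- button_medium: fired clay test button, a plain disc 26 mm across and 14 mm high (medium one of three sizes: 22, 26, 30 mm), about 23 g; may be absent. Origin: centre of its underside, z up
- button_large: fired clay test button, a plain disc 30 mm across and 14 mm high (large one of three sizes: 22, 26, 30 mm), about 26 g; may be absent. Origin: centre of its underside, z up
Things that resemble listed ones, but are neither listed nor needed, are in the scene too. What is shaped like the button_large but grey or turquoise is not meant.

How it is judged:
By the outcome, as a careful person would: the job done as asked, in the order asked, and still so for the second after the job is handed in, with the robot touching nothing.
Of button_small, button_medium, button_large only 2 to 3 are there at a start; the rules pass over those that are not, and their reading is None.
At some moment in a run one of button_small, button_medium, button_large may be knocked a few centimetres aside while the robot is not near it.
Once in a run the grip may slacken for a moment while it holds something.
It also fails if it takes over 210 s, if anything falls off the work surface, if the arm or the gripper's body presses on something with over 40 N, if the wrist force passes 120 N, or if a joint passes its speed limit or range.

ROBOT

A 6-joint arm with a two-finger parallel gripper is mounted at the origin on the work surface; the furniture and walls round the work are solid. World frame = base frame: x ahead of the robot, y to its left, z up, the work surface at z = 0. Lengths are in m, angles in rad, forces in N, time in s.
With the tool pointing down it reaches from about 0.3 to 0.875 m from the base axis. Payload 6.4 kg.
Tool frame: the origin (TCP) lies midway between the tips of the shut fingers; the grasp point (between the pads) lies 19 mm behind it; z points along the fingers, y is the line along which they close (so a half turn about z gives the same grasp; the last joint's range is limited). The gripper opens to 85 mm and grips with 20 to 120 N. Pads are 22 mm wide; open, the fingers measure 114 mm over their backs; the gripper's body (76 mm by 85 mm) begins 54 mm behind the grasp point. The pads swing forward as they close: fully open they stand 13 mm farther back than shut.
Start: joints at [1.066, 0.181, 1.607, -0, 1.354, -0.206], TCP at [0.169, 0.55, 0.231] pointing down, gripper open.
Joint ranges: [-2.99, 2.99], [-0.89, 2.07], [0.3, 2.58], [-1.14, 4.28], [0, 2.63], [-3.12, 3.12]. Speed limits (rad/s): [2.57, 2.57, 3.01, 3.14, 3.14, 3.14].

INTERFACE

Orientations are given as a rotation vector (axis times angle).
In Python, from station import manip, cams gives the robot as it stands.
- The arm moves only by the tool step_arm, never from a script. Its argument "targets" is a list of rows, each an object with "dp": the shift along the world's x, y, z in units of 30 mm (1.0 is 30 mm), a list of three; "dr": the turn, a rotation vector about the world's x, y, z in degrees, a list of three; "gripper": the closure, from -1 (fully open) to 1 (shut), so that 0 is half open. In form: [{"dp": [dx, dy, dz], "dr": [rx, ry, rz], "gripper": gripper}, ...]. A call has 1 to 10 rows; each row is the pose to reach, as a shift and turn from the pose commanded when the call began; what a row does not reach only later rows make up. A row lasts 1/10 s, in which the tool goes at most 50 mm and 8.59 degrees, less where a joint would pass 70% of its speed; a pose out of reach is approached as far as the arm can. A call with a gripper value outside its range is refused whole. The fingers move at their own pace and stop on an object; "grip_force" is the grip in N (left out, the last holds). Time passes only in rows, so rows that repeat a pose let the fingers close. It gives the time, the measured TCP pose, the force, the opening and the grip force at its end, in the units of the state.
- manip.get_obs(): the state, without advancing time (a new reading comes with each control period).
- cams.read_camera(name): name is "side" or "top"; returns a dict with "pixels" (400x640x3 uint8, red, green, blue), "z_map" (400x640 float32, m along the optical axis (not along the pixel's ray), 0 where there is no reading), "mtx" (3x3 intrinsics, pixels), "rvec" (rotation vector, rad) and "tvec" (3), from world to camera coordinates, as OpenCV has them. Camera axes: x right, y down, z forward; pixel columns grow to the right and rows downward; lengths in m; the calibration is good to about 2 mm. A picture is of the moment at which its call begins.
- manip.job_done(): hands the job in; it is judged then, once.
The state is a dict: "time": time; "joint_positions": joint angles; "joint_vel": joint speeds; "effort": joint torques, N m; "tool_pos": TCP position; "orientation": TCP orientation; "contact_force": force on the tool from outside, world axes, zero at the start; "ft_torque": the same for the moment, N m; "finger_gap": finger opening in m; "gripper_force": force on a finger pad.
Only numpy, scipy, OpenCV 4.12 (cv2) and the standard library are available. Lean on these libraries where they do the work, as an engineer would, in place of code of your own. Each camera call takes 0.05 s, during which the arm holds its last target. There are 200 camera calls.

## Working session

There is one attempt and no reset: what is moved stays moved. The work goes in short steps, Python scripts to look and compute and a tool call to move; the robot and the scene stay as the last step left them, time stands still between calls to the robot, and variables do not carry over. Pictures are saved under pics/ and viewed, at most 14 in all, crops included, and the job is handed in when it is done.

Besides the shell and the picture viewer there is one more tool, called after "Call:" as name(argument=value, ...), one argument or row to a line, values as JSON. step_arm: Moves the arm, as the interface text tells. Its arguments: {"type":"object","properties":{"targets":{"type":"array"},"grip_force":{"type":"number"}},"required":["targets"]}

```bash
mkdir -p pics; cat > h.py <<'E'
import numpy as np, cv2
from station import manip, cams
def snap(name,fn=None):
    c=cams.read_camera(name); np.savez('last_'+name+'.npz',**{k:c[k] for k in c})
    if fn: cv2.imwrite('pics/'+fn,c['pixels'][...,::-1])
    return c
def load(name): return dict(np.load('last_'+name+'.npz'))
def cloud(c):
    R,_=cv2.Rodrigues(np.array(c['rvec'],float)); z=c['z_map'].astype(float)
    v,u=np.mgrid[:z.shape[0],:z.shape[1]]; K=c['mtx']
    P=np.stack([(u-K[0,2])/K[0,0]*z,(v-K[1,2])/K[1,1]*z,z],-1)
    W=(P-np.array(c['tvec']).ravel())@R
    W[z==0]=np.nan
    return W
def onplane(c,u,v,h):
    R,_=cv2.Rodrigues(np.array(c['rvec'],float)); K=c['mtx']; t=np.array(c['tvec']).ravel()
    d=R.T@np.array([(u-K[0,2])/K[0,0],(v-K[1,2])/K[1,1],1.]); o=-R.T@t
    return o+d*(h-o[2])/d[2]
E
python3 - <<'E'
from h import *
for n in('top','side'):
    c=snap(n,n+'0.png'); R,_=cv2.Rodrigues(np.array(c['rvec'],float)); print(n,c['mtx'],-R.T@np.array(c['tvec']).ravel())
print(manip.get_obs())
E
```

```text
top [[473.73954556   0.         314.16584353]
 [  0.         473.73954556 200.0307746 ]
 [  0.           0.           1.        ]] [0.44403455 0.05668509 0.90541534]
side [[458.00133487   0.         314.84712837]
 [  0.         458.00133487 203.18123088]
 [  0.           0.           1.        ]] [ 0.52445119 -0.74895546  0.70557767]
{'time': 0.1, 'joint_positions': array([ 1.06567709e+00,  1.81455102e-01,  1.60793107e+00,  5.20256873e-06,
        1.35378383e+00, -2.06278095e-01]), 'joint_vel': array([-0.0004036 , -0.00140193, -0.00174112,  0.00072469, -0.00231086,
       -0.00041422]), 'effort': array([-2.79451915e-04, -4.45867932e+01, -3.52245641e+01, -1.77741244e-04,
        3.99902390e-03, -6.11990544e-06]), 'tool_pos': array([0.16900912, 0.54907597, 0.23046964]), 'orientation': array([-4.67592913e-01, -3.10603846e+00,  2.31941028e-03]), 'contact_force': array([-0.44242085,  0.54020663,  0.56793183]), 'ft_torque': array([ 0.05139898, -0.03236491,  0.05188531]), 'gripper_force': 0.0, 'finger_gap': 0.08546215520913608}
```

View pics/top0.png

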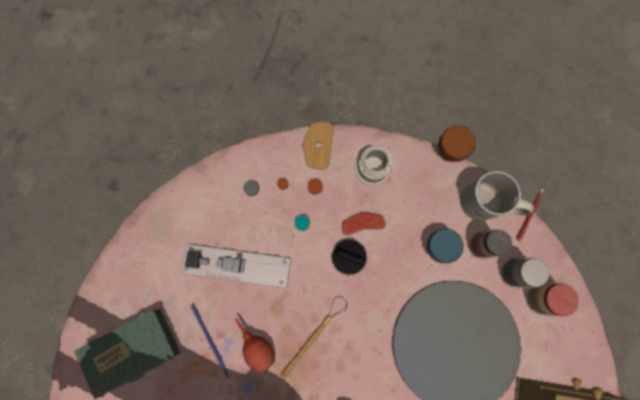

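View pics/side0.png

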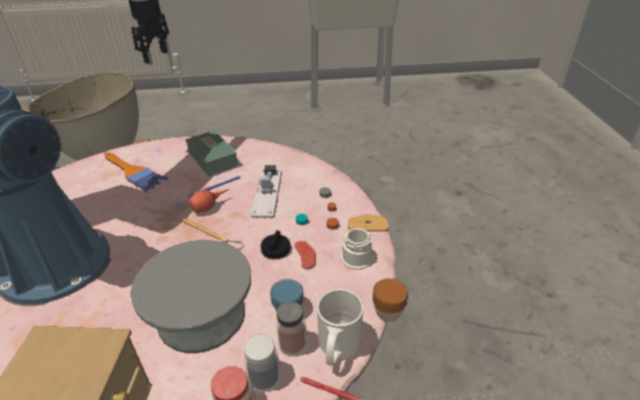

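The top view shows the jar at (373,165), the lid at (349,257), the caliper at (237,265), and brick-red buttons at (283,184) and (315,186). The grey disc at (251,188) and the turquoise one at (302,222) are decoys. The side view agrees. Next I'll measure these and look at an enlarged crop.

```bash
python3 - <<'E'
from h import *
c=load('top'); im=c['pixels']; W=cloud(c)
a=cv2.resize(im[135:290,170:400],None,fx=3.4,fy=3.4,interpolation=cv2.INTER_CUBIC)
cv2.imwrite('pics/crop1.png',a[...,::-1])
hsv=cv2.cvtColor(im,cv2.COLOR_RGB2HSV)
for (u,v) in((283,184),(315,186),(251,188),(302,222),(349,257),(373,165),(237,265),(205,260)):
    print((u,v),hsv[v,u],W[v,u].round(4),end=' ')
    # height-based blob
    s=np.s_[v-22:v+23,u-22:u+23]
    m=(np.abs(W[s][...,2]-W[v,u,2])<.006).astype(np.uint8)
    n,l,st,ce=cv2.connectedComponentsWithStats(m); k=l[22,22]
    P=W[s][l==k]; print(st[k,4],P.mean(0).round(4),(np.ptp(P,axis=0)).round(4))
E
```

```text
(283, 184) [  9 187 132] [0.6144 0.1226 0.0129] 109 [0.6152 0.1234 0.0142] [0.0208 0.0214 0.0112]
(315, 186) [ 10 190 134] [0.6112 0.0612 0.0154] 186 [0.6108 0.061  0.0146] [0.0288 0.0269 0.0093]
(251, 188) [13 18 98] [0.6047 0.1832 0.0166] 187 [0.6048 0.184  0.0147] [0.0282 0.029  0.008 ]
(302, 222) [ 88 231 125] [0.5416 0.0844 0.0148] 188 [0.5398 0.0842 0.0147] [0.0269 0.0268 0.0089]
(349, 257) [135  16  31] [ 0.4768 -0.0033  0.0384] 184 [ 0.4772 -0.0051  0.037 ] [0.0248 0.0479 0.0089]
(373, 165) [ 18  43 180] [ 0.6562 -0.0505  0.0076] 207 [ 0.6585 -0.0537  0.0092] [0.029  0.0345 0.0084]
(237, 265) [170  11 135] [0.4582 0.1976 0.0512] 98 [0.4568 0.1993 0.0521] [0.0231 0.0136 0.0103]
(205, 260) [  0  11 111] [0.4667 0.2623 0.0212] 80 [0.4649 0.2661 0.022 ] [0.0278 0.0187 0.0117]
```

View pics/crop1.png

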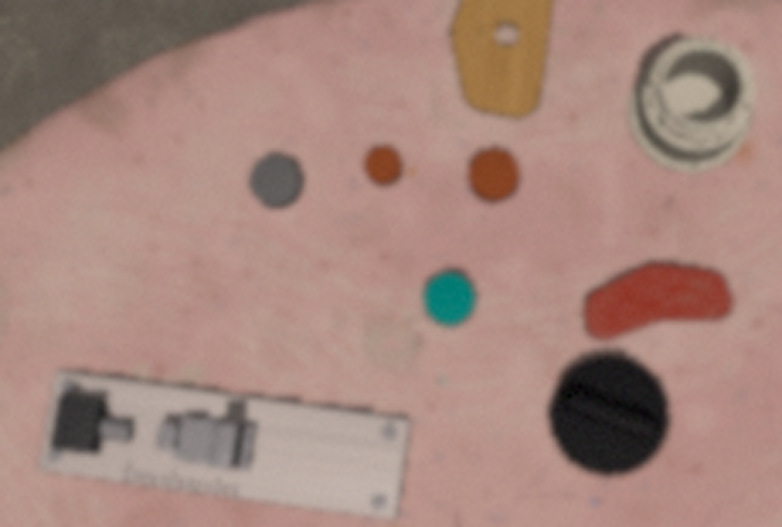

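The enlarged crop shows the small (383,164) and large (494,174) brick buttons, so medium is absent. The caliper housing is on the left (world +y) and the jaw is nearly shut. The lid wing slants from (570,385) to (650,425). Next I'll get precise fits and a closer look at the jar thread.

```bash
cat >> h.py <<'E'
def fitc(P):
    A=np.c_[2*P[:,:2],np.ones(len(P))]; s=np.linalg.lstsq(A,(P[:,:2]**2).sum(1),rcond=None)[0]
    return s[:2],np.sqrt(s[2]+s[0]**2+s[1]**2)
E
python3 - <<'E'
from h import *
c=load('top'); im=c['pixels']; W=cloud(c)
cs=load('side'); Ws=cloud(cs); ims=cs['pixels']
# caliper corners
pts=[onplane(c,170+u/3.4,135+v/3.4,.010)[:2] for u,v in((58,370),(410,415),(395,518),(40,468))]
print('corners',np.round(pts,4),[round(float(np.linalg.norm(pts[i]-pts[(i+1)%4])),4) for i in range(4)])
for n,w in(('top',W),('side',Ws)):
    w=w.reshape(-1,3)
    near=lambda x,y,r:w[(np.hypot(w[:,0]-x,w[:,1]-y)<r)]
    p=near(.46,.19,.13); b=p[(p[:,2]>.007)&(p[:,2]<.014)]
    b=b[(np.abs(b[:,0]-.455-.12*(b[:,1]-.19))<.05)]
    r=cv2.minAreaRect((b[:,:2]*1000).astype(np.float32)); print(n,'base',r,len(b))
    for lo,hi,nm in((.045,.06,'tab'),(.026,.034,'30mm')):
        q=p[(p[:,2]>lo)&(p[:,2]<hi)]; 
        print(nm,len(q),q.mean(0).round(4),q.min(0).round(4),q.max(0).round(4))
    p=near(.6585,-.0537,.06); q=p[(p[:,2]>.060)&(p[:,2]<.07)]; print('jar rim',fitc(q),q.mean(0),len(q))
    p=near(.477,-.004,.05); q=p[(p[:,2]>.030)&(p[:,2]<.045)]; print('wing',q.mean(0),cv2.minAreaRect((q[:,:2]*1000).astype(np.float32)))
    q=p[(p[:,2]>.014)&(p[:,2]<.025)];print('lid',q.mean(0),cv2.minEnclosingCircle((q[:,:2]*1000).astype(np.float32)))
    for x,y in((.6152,.1234),(.6108,.061)):
        p=near(x,y,.03);q=p[(p[:,2]>.010)&(p[:,2]<.02)];print('but',q.mean(0),cv2.minEnclosingCircle((q[:,:2]*1000).astype(np.float32)))
a=cv2.resize(im[140:190,348:398],(400,400),interpolation=cv2.INTER_CUBIC)
b=cv2.resize(ims[222:272,332:382],(400,400),interpolation=cv2.INTER_CUBIC)
g=np.hstack([a,b]);lab=cv2.cvtColor(g,cv2.COLOR_RGB2LAB);lab[...,0]=cv2.createCLAHE(3,(4,4)).apply(lab[...,0]);g=cv2.cvtColor(lab,cv2.COLOR_LAB2RGB)
cv2.imwrite('pics/jar.png',g[...,::-1])
a=cv2.resize(im[235:280,326:372],(400,400),interpolation=cv2.INTER_CUBIC)
b=cv2.resize(im[240:290,178:258],(640,400),interpolation=cv2.INTER_CUBIC)
g=np.hstack([cv2.convertScaleAbs(a,alpha=2.5),b]); cv2.imwrite('pics/lidcal.png',cv2.resize(g,(800,308))[...,::-1])
E
```

```text
corners [[0.4966 0.3005]
 [0.4756 0.1044]
 [0.4195 0.1111]
 [0.4427 0.3071]] [0.1972, 0.0565, 0.1974, 0.0543]
top base ((457.5254211425781, 206.65499877929688), (200.3765106201172, 55.965824127197266), 83.21658325195312) 2463
tab 98 [0.4568 0.1993 0.0521] [0.4457 0.1931 0.0466] [0.4688 0.2066 0.0568]
30mm 368 [0.4347 0.2489 0.0301] [0.3315 0.1636 0.0261] [0.4824 0.2968 0.034 ]
jar rim (array([ 0.65112597, -0.05001128]), np.float64(0.023816706848445886)) [ 0.65091882 -0.04969297  0.06411824] 291
wing [ 0.47718027 -0.0049517   0.03697616] ((477.3413391113281, -5.189661026000977), (51.299625396728516, 12.04665756225586), 70.75843048095703)
lid [ 0.4768854  -0.00514986  0.01935409] ((477.1182556152344, -5.478566646575928), 33.30613327026367)
but [0.61572488 0.12343495 0.01466629] ((616.3248291015625, 123.71602630615234), 10.856697082519531)
but [0.61090412 0.06100044 0.0146647 ] ((610.9177856445312, 60.90196228027344), 14.762825965881348)
side base ((457.8817138671875, 205.12124633789062), (203.6305389404297, 56.133934020996094), 83.16889953613281) 739
tab 43 [0.4579 0.1968 0.0494] [0.4461 0.1878 0.045 ] [0.4688 0.2057 0.0542]
30mm 131 [0.4283 0.2345 0.0294] [0.3313 0.1657 0.0261] [0.4829 0.2969 0.034 ]
jar rim (array([ 0.65191857, -0.05127428]), np.float64(0.023412560058649574)) [ 0.65137449 -0.05340382  0.06314167] 183
wing [ 0.47835774 -0.00816353  0.03509905] ((478.420166015625, -6.622564315795898), (52.842403411865234, 11.357292175292969), 69.11001586914062)
lid [ 0.47861117 -0.01106776  0.0180308 ] ((478.01397705078125, -6.082637786865234), 33.680870056152344)
but [0.61661948 0.12211492 0.0130978 ] ((616.6490478515625, 123.19857025146484), 11.398998260498047)
but [0.61191066 0.05920206 0.01335189] ((611.8628540039062, 60.100013732910156), 15.234845161437988)
```

View pics/jar.png

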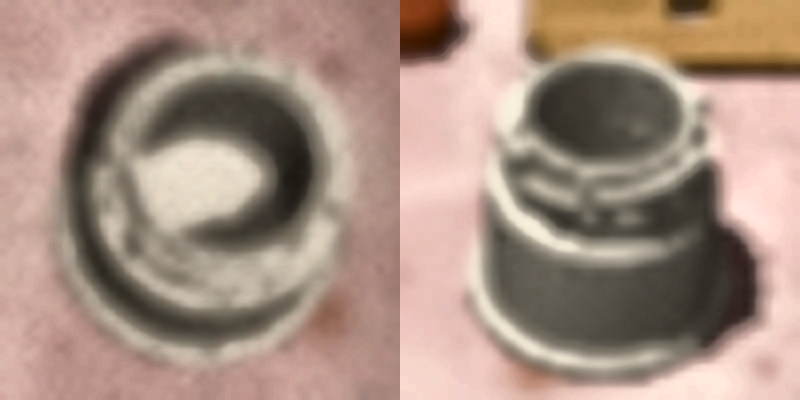

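View pics/lidcal.png

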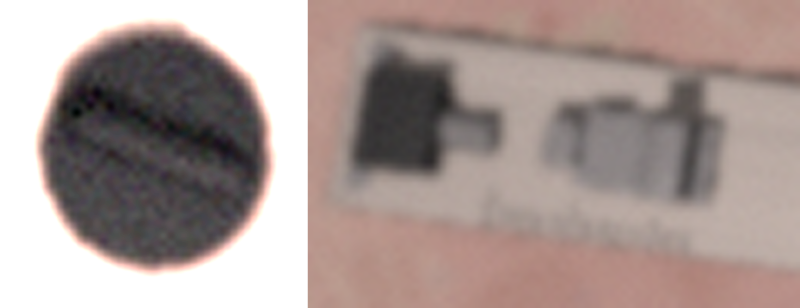

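The jar crop shows ridges and a stop near (590,190) in the side view, but they are too coarse to read an angle from, so I'll use the depth ring around the neck. The lid crop shows the wing and no +x mark. The caliper crop shows the plunger tip at (497,130) and the jaw face at about (550,135), a gap of about 17 mm.

```bash
python3 - <<'E'
from h import *
J=np.array([.6513,-.0503])
for n in('top','side'):
    Z=[];
    ws=[]
    for i in range(4):
        c=cams.read_camera(n); ws.append(cloud(c))
    w=np.nanmean(ws,0).reshape(-1,3)
    d=w[:,:2]-J; r=np.hypot(*d.T)*1000; a=np.degrees(np.arctan2(d[:,1],d[:,0]))%360
    print(n)
    for k in range(0,360,10):
        f=lambda lo,hi:(lambda m:(f'{np.median(w[m,2])*1000:5.1f}({m.sum()})' if m.any() else '  --  '))((r>lo)&(r<hi)&(abs((a-k+180)%360-180)<=6)&(w[:,2]>.03))
        print(k,f(20.5,24),f(24.5,26.5),f(26.5,28.5),f(28.5,31))
E
```

```text
top
0  53.2(13)   --    57.5(2)   --  
10  53.5(13)  64.5(3)  63.4(2)   --  
20  61.2(6)  61.0(2)  60.3(3)   --  
30  58.4(13)  60.8(2)  61.3(3)   --  
40  65.0(10)  61.7(3)  62.0(3)   --  
50  64.7(8)  61.9(3)  63.4(3)  42.5(2)
60  65.5(5)  64.1(2)  62.5(3)  43.2(4)
70  64.9(5)  63.5(3)  62.6(3)  42.1(4)
80  66.1(6)  64.1(3)  62.6(5)  42.2(6)
90  65.1(8)  61.7(5)  56.0(7)  41.5(4)
100  65.6(6)  56.6(3)  43.6(7)  40.6(6)
110  65.2(8)  56.4(4)  45.2(7)  39.3(7)
120  65.6(6)  56.9(4)  43.7(6)  39.9(8)
130  63.9(5)  62.0(2)  53.4(12)  41.0(8)
140  63.9(6)  60.9(2)  52.9(11)  40.5(8)
150  65.0(7)  60.8(3)  52.8(10)  40.6(8)
160  65.0(6)  60.7(6)  53.5(8)  40.8(9)
170  64.1(6)  61.9(4)  53.4(10)  41.5(8)
180  65.4(4)  52.2(6)  54.4(8)  35.6(7)
190  64.6(6)  62.8(3)  54.7(12)  40.0(7)
200  65.0(6)  63.2(3)  55.8(9)  42.1(7)
210  65.0(3)  59.6(2)  49.6(6)  42.2(6)
220  65.3(7)  55.9(2)  54.7(6)  42.6(5)
230  64.8(6)  56.6(2)  56.6(4)  42.9(4)
240  64.9(5)  57.1(3)  56.8(3)  42.3(4)
250  64.5(5)  63.4(4)  58.5(3)  42.1(2)
260  66.2(4)  60.4(2)  60.8(2)  41.9(2)
270  65.0(4)  61.7(3)  60.7(3)
[... 1025 characters left out ...]
)
190  61.2(5)  53.2(5)  53.1(4)  38.3(6)
200  61.2(7)  54.4(6)  42.2(6)  36.2(6)
210  54.6(11)  55.1(5)  41.6(4)  34.4(5)
220  55.6(14)  54.9(3)  47.6(4)  35.5(9)
230  55.8(15)  41.5(3)  54.1(5)  35.6(10)
240  55.7(15)  55.1(2)  42.9(4)  36.4(14)
250  48.6(10)  53.0(6)  56.8(8)  37.7(12)
260  56.5(14)  52.0(7)  50.9(9)  36.2(13)
270  60.8(14)  53.3(7)  52.5(9)  36.3(15)
280  60.6(12)  53.3(7)  53.0(10)  37.6(12)
290  61.4(7)  57.2(4)  55.5(10)  37.5(14)
300  61.3(8)  53.7(7)  53.2(9)  37.8(11)
310  51.9(6)  57.2(6)  53.7(10)  35.6(8)
320  64.6(3)  52.2(4)  54.4(7)  41.2(7)
330  64.7(3)  62.0(3)  53.8(3)  41.2(4)
340  65.3(2)  40.9(2)  40.7(2)  48.0(4)
350  64.1(3)  55.7(2)  55.0(3)  41.7(1)
```

The thread gaps lie at pin angles of about 109° mod 120, with ridges from 14° rising to 90°. The caliper y axis is at 83.2°, with its origin near (0.458, 0.211). First I'll move over the jaw tab with the grip line along caliper x.

Call:
step_arm(
  targets=[
    {"dp": [9.6, -11.69, -4.3], "dr": [0, 0, -79.7], "gripper": 0},
    {"dp": [9.6, -11.69, -4.3], "dr": [0, 0, -79.7], "gripper": 0},
    {"dp": [9.6, -11.69, -4.3], "dr": [0, 0, -79.7], "gripper": 0},
    {"dp": [9.6, -11.69, -4.3], "dr": [0, 0, -79.7], "gripper": 0},
    {"dp": [9.6, -11.69, -4.3], "dr": [0, 0, -79.7], "gripper": 0},
    {"dp": [9.6, -11.69, -4.3], "dr": [0, 0, -79.7], "gripper": 0},
    {"dp": [9.6, -11.69, -4.3], "dr": [0, 0, -79.7], "gripper": 0},
    {"dp": [9.6, -11.69, -4.3], "dr": [0, 0, -79.7], "gripper": 0},
    {"dp": [9.6, -11.69, -4.3], "dr": [0, 0, -79.7], "gripper": 0},
    {"dp": [9.6, -11.69, -4.3], "dr": [0, 0, -79.7], "gripper": 0},
  ],
  grip_force=30,
)

```text
time: 1.5
tool_pos: [0.4592, 0.1957, 0.1015]
orientation: [2.357, 2.076, -0.001]
contact_force: [-0.8, 0.1, 0.6]
finger_gap: 0.0427
gripper_force: 0.0
```

Call:
step_arm(
  targets=[
    {"dp": [0, 0, 0], "dr": [0, 0, 0], "gripper": 0},
    {"dp": [0, 0, 0], "dr": [0, 0, 0], "gripper": 0},
  ],
)

```text
time: 1.7
tool_pos: [0.4571, 0.1987, 0.1022]
orientation: [-2.35, -2.084, 0.001]
contact_force: [0.1, -0.3, 1.1]
finger_gap: 0.0428
gripper_force: 0.0
```

Call:
step_arm(
  targets=[
    {"dp": [0, 0, -1.1], "dr": [0, 0, 0], "gripper": 0},
    {"dp": [0, 0, -1.8], "dr": [0, 0, 0], "gripper": 0},
    {"dp": [0, 0, -2.2], "dr": [0, 0, 0], "gripper": 0},
    {"dp": [0, 0, -2.2], "dr": [0, 0, 0], "gripper": 0},
    {"dp": [0, 0, -2.2], "dr": [0, 0, 0], "gripper": 0.6},
    {"dp": [0, 0, -2.2], "dr": [0, 0, 0], "gripper": 0.6},
    {"dp": [0, 0, -2.2], "dr": [0, 0, 0], "gripper": 0.6},
    {"dp": [0, 0, -2.2], "dr": [0, 0, 0], "gripper": 0.6},
  ],
)

```text
time: 2.5
tool_pos: [0.4571, 0.1995, 0.0374]
orientation: [-2.349, -2.085, -0.001]
contact_force: [-4.3, 2.8, 6.8]
finger_gap: 0.0227
gripper_force: 30.8
```

Call:
step_arm(
  targets=[
    {"dp": [-0.02, -0.2, 0.04], "dr": [0, 0, 0], "gripper": 0.6},
    {"dp": [-0.05, -0.45, 0.04], "dr": [0, 0, 0], "gripper": 0.6},
    {"dp": [-0.09, -0.75, 0.04], "dr": [0, 0, 0], "gripper": 0.6},
    {"dp": [-0.125, -1.05, 0.04], "dr": [0, 0, 0], "gripper": 0.6},
    {"dp": [-0.15, -1.25, 0.04], "dr": [0, 0, 0], "gripper": 0.6},
    {"dp": [-0.15, -1.25, 0.04], "dr": [0, 0, 0], "gripper": 0.6},
  ],
)

```text
time: 3.1
tool_pos: [0.4524, 0.16, 0.0375]
orientation: [2.351, 2.084, -0.002]
contact_force: [-4.6, -0.4, 0.1]
finger_gap: 0.0228
gripper_force: 31.3
```

Call:
step_arm(
  targets=[
    {"dp": [-0.006, -0.05, 0], "dr": [0, 0, 0], "gripper": 0.6},
    {"dp": [-0.012, -0.1, 0], "dr": [0, 0, 0], "gripper": 0.6},
    {"dp": [-0.012, -0.1, 0], "dr": [0, 0, 0], "gripper": 0.6},
  ],
)

```text
time: 3.4
tool_pos: [0.4522, 0.1583, 0.0375]
orientation: [-2.349, -2.085, 0.001]
contact_force: [-4.0, 0.4, 1.2]
finger_gap: 0.023
gripper_force: 31.4
```

Call:
step_arm(
  targets=[
    {"dp": [-0.004, -0.035, 0], "dr": [0, 0, 0], "gripper": 0.6},
    {"dp": [-0.008, -0.07, 0], "dr": [0, 0, 0], "gripper": 0.6},
    {"dp": [-0.008, -0.07, 0], "dr": [0, 0, 0], "gripper": 0.6},
  ],
)

```text
time: 3.7
tool_pos: [0.4521, 0.1566, 0.0375]
orientation: [-2.349, -2.085, -0.0]
contact_force: [-4.4, 2.5, 1.7]
finger_gap: 0.023
gripper_force: 31.4
```

Call:
step_arm(
  targets=[
    {"dp": [-0.006, -0.05, 0], "dr": [0, 0, 0], "gripper": 0.6},
    {"dp": [-0.008, -0.07, 0], "dr": [0, 0, 0], "gripper": 0.6},
    {"dp": [-0.008, -0.07, 0], "dr": [0, 0, 0], "gripper": 0.6},
  ],
)

```text
time: 4.0
tool_pos: [0.452, 0.1565, 0.0375]
orientation: [-2.348, -2.083, -0.005]
contact_force: [-2.3, 13.9, -1.6]
finger_gap: 0.0226
gripper_force: 31.0
```

Call:
step_arm(
  targets=[
    {"dp": [-0.006, -0.05, 0], "dr": [0, 0, 0], "gripper": 0.6},
    {"dp": [-0.008, -0.07, 0], "dr": [0, 0, 0], "gripper": 0.6},
    {"dp": [-0.008, -0.07, 0], "dr": [0, 0, 0], "gripper": 0.6},
  ],
)

```text
time: 4.3
tool_pos: [0.452, 0.1563, 0.0375]
orientation: [-2.348, -2.081, -0.01]
contact_force: [-1.1, 23.7, -5.6]
finger_gap: 0.0229
gripper_force: 30.6
```

Call:
step_arm(
  targets=[
    {"dp": [0, 0, 0], "dr": [0, 0, 0], "gripper": 0.6},
    {"dp": [0, 0, 0], "dr": [0, 0, 0], "gripper": 0.6},
  ],
)

```text
time: 4.5
tool_pos: [0.452, 0.1563, 0.0375]
orientation: [-2.348, -2.081, -0.01]
contact_force: [-1.4, 24.6, -5.2]
finger_gap: 0.0231
gripper_force: 30.6
```

The jaw's end stop came at y 0.1566 against 0.1564 predicted, so the caliper pose is verified. Next I'll relax, release, and go over the small button.

Call:
step_arm(
  targets=[
    {"dp": [0.015, 0.13, 0], "dr": [0, 0, 0], "gripper": 0.6},
    {"dp": [0.015, 0.13, 0], "dr": [0, 0, 0], "gripper": 0},
    {"dp": [0.015, 0.13, 0], "dr": [0, 0, 0], "gripper": 0},
    {"dp": [0.015, 0.13, 1], "dr": [0, 0, 0], "gripper": 0},
    {"dp": [0.015, 0.13, 2], "dr": [0, 0, 0], "gripper": 0},
    {"dp": [1.5, -0.2, 2], "dr": [0, 0, 0], "gripper": 0},
    {"dp": [3, -0.6, 2], "dr": [0, 0, 0], "gripper": 0},
    {"dp": [4.5, -0.9, 1.5], "dr": [0, 0, 0], "gripper": 0},
    {"dp": [5.47, -0.95, 1], "dr": [0, 0, 0], "gripper": 0},
    {"dp": [5.47, -0.95, 0.5], "dr": [0, 0, 0], "gripper": 0},
  ],
)

```text
time: 5.5
tool_pos: [0.6208, 0.1216, 0.0529]
orientation: [2.349, 2.08, 0.007]
contact_force: [-0.3, 0.1, -0.0]
finger_gap: 0.0427
gripper_force: 0.0
```

```bash
python3 - <<'E'
from h import *
c=snap('top'); W=cloud(c); w=W.reshape(-1,3)
hsv=cv2.cvtColor(c['pixels'],cv2.COLOR_RGB2HSV).reshape(-1,3)
m=(hsv[:,0]<16)&(hsv[:,1]>150)&(w[:,2]>.005)&(w[:,2]<.025)&(w[:,0]>.52)
l=cv2.connectedComponentsWithStats(m.reshape(400,640).astype(np.uint8)); 
for i in range(1,l[0]):
    if l[2][i,4]>20: q=w[(l[1]==i).ravel()]; print(l[2][i],q.mean(0),cv2.minEnclosingCircle((q[:,:2]*1000).astype(np.float32)))
o=manip.get_obs();print(o['tool_pos'],o['contact_force'],o['joint_positions'])
E
```

```text
[314 180   8  13  87] [0.61134412 0.05742656 0.01481666] ((611.3238525390625, 59.20944595336914), 12.360655784606934)
[343 213  41  20 503] [ 0.54410351 -0.03037749  0.00992674] ((539.6466064453125, -31.371675491333008), 38.18564224243164)
[519 215  12  22  50] [ 0.54420691 -0.33779744  0.00867505] ((543.7939453125, -338.5370178222656), 22.538198471069336)
[0.6160665  0.12215688 0.04921082] [-2.90815058 -1.17308543 -1.6799297 ] [ 7.26523415e-03  5.06135566e-01  1.58146401e+00 -4.40221828e-04
  1.05576207e+00  1.28251162e-01]
```

Call:
step_arm(
  targets=[
    {"dp": [0, 0.03, -0.7], "dr": [0, 0, 0], "gripper": 0},
    {"dp": [0, 0.03, -1.2], "dr": [0, 0, 0], "gripper": 0},
    {"dp": [0, 0.03, -1.48], "dr": [0, 0, 0], "gripper": 0},
    {"dp": [0, 0.03, -1.48], "dr": [0, 0, 0], "gripper": 0},
    {"dp": [0, 0.03, -1.48], "dr": [0, 0, 0], "gripper": 0.7},
    {"dp": [0, 0.03, -1.48], "dr": [0, 0, 0], "gripper": 0.7},
    {"dp": [0, 0.03, -1.48], "dr": [0, 0, 0], "gripper": 0.7},
    {"dp": [0, 0.03, -1.48], "dr": [0, 0, 0], "gripper": 0.7},
  ],
  grip_force=40,
)

```text
time: 6.35
tool_pos: [0.6166, 0.1245, 0.0093]
orientation: [2.349, 2.085, 0.002]
contact_force: [-0.2, 0.9, 3.8]
finger_gap: 0.0185
gripper_force: 39.5
```

Call:
step_arm(
  targets=[
    {"dp": [0, 0, 0], "dr": [0, 0, 0], "gripper": 0},
    {"dp": [0, 0, 0], "dr": [0, 0, 0], "gripper": 0},
    {"dp": [-0.01, -0.04, -0.15], "dr": [0, 0, 0], "gripper": 0},
    {"dp": [-0.01, -0.04, -0.15], "dr": [0, 0, 0], "gripper": 0},
    {"dp": [-0.01, -0.04, -0.15], "dr": [0, 0, 0], "gripper": 0.7},
    {"dp": [-0.01, -0.04, -0.15], "dr": [0, 0, 0], "gripper": 0.7},
    {"dp": [-0.01, -0.04, -0.15], "dr": [0, 0, 0], "gripper": 0.7},
    {"dp": [-0.01, -0.04, -0.15], "dr": [0, 0, 0], "gripper": 0.7},
  ],
)

```text
time: 7.15
tool_pos: [0.6155, 0.1233, 0.0036]
orientation: [-2.35, -2.085, 0.0]
contact_force: [-0.1, -0.5, -1.3]
finger_gap: 0.0199
gripper_force: 29.0
```

Call:
step_arm(
  targets=[
    {"dp": [0, 0, 1], "dr": [0, 0, 0], "gripper": 0.7},
    {"dp": [0, 0, 2.2], "dr": [0, 0, 0], "gripper": 0.7},
    {"dp": [-1.3, 1, 2.2], "dr": [0, 0, 0], "gripper": 0.7},
    {"dp": [-2.6, 2, 2.2], "dr": [0, 0, 0], "gripper": 0.7},
    {"dp": [-3.9, 3, 2.2], "dr": [0, 0, 0], "gripper": 0.7},
    {"dp": [-5.12, 3.92, 2.2], "dr": [0, 0, 0], "gripper": 0.7},
    {"dp": [-5.12, 3.92, 2.2], "dr": [0, 0, 0], "gripper": 0.7},
    {"dp": [-5.12, 3.92, 2.2], "dr": [0, 0, 0], "gripper": 0.7},
    {"dp": [-5.12, 3.92, 2.2], "dr": [0, 0, 0], "gripper": 0.7},
  ],
)

```text
time: 8.05
tool_pos: [0.463, 0.2406, 0.07]
orientation: [2.349, 2.084, 0.002]
contact_force: [0.0, 0.6, -0.2]
finger_gap: 0.0194
gripper_force: 40.5
```

```bash
python3 - <<'E'
from h import *
c=snap('top');im=c['pixels'];s=snap('side');ims=s['pixels']
def proj(c,p): return cv2.projectPoints(np.array([p],float),c['rvec'],c['tvec'],c['mtx'],None)[0].ravel()
o=manip.get_obs();p=o['tool_pos'];print(p,o['finger_gap'],o['gripper_force'])
a=[]
for c,i in((c,im),(s,ims)):
    u,v=proj(c,p).astype(int);print(u,v);a.append(cv2.resize(i[v-35:v+35,u-35:u+35],(400,400),interpolation=cv2.INTER_CUBIC))
cv2.imwrite('pics/held1.png',np.hstack(a)[...,::-1])
E
```

```text
[0.46319471 0.24019857 0.06981619] 0.019592614992916174 40.510738492012024
211 261
266 163
```

View pics/held1.png

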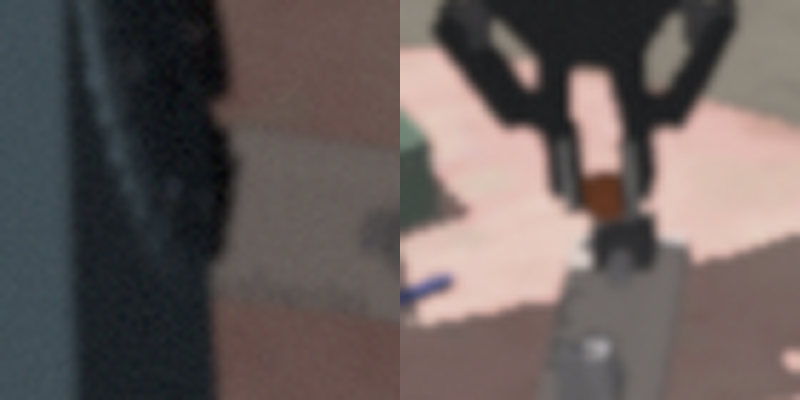

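The side crop shows the button held between the pads at (605,195), protruding a few millimetres below the tips. Next I'll lower it onto the base and release.

Call:
step_arm(
  targets=[
    {"dp": [-0.04, 0.02, -0.7], "dr": [0, 0, 0], "gripper": 0.7},
    {"dp": [-0.04, 0.02, -1.3], "dr": [0, 0, 0], "gripper": 0.7},
    {"dp": [-0.04, 0.02, -1.7], "dr": [0, 0, 0], "gripper": 0.7},
    {"dp": [-0.04, 0.02, -1.85], "dr": [0, 0, 0], "gripper": 0.7},
    {"dp": [-0.04, 0.02, -1.85], "dr": [0, 0, 0], "gripper": 0.7},
    {"dp": [-0.04, 0.02, -1.85], "dr": [0, 0, 0], "gripper": 0.7},
  ],
)

```text
time: 8.75
tool_pos: [0.4614, 0.2413, 0.0144]
orientation: [2.35, 2.084, 0.001]
contact_force: [-0.1, -0.3, -0.6]
finger_gap: 0.0197
gripper_force: 40.7
```

Call:
step_arm(
  targets=[
    {"dp": [0, 0, 0], "dr": [0, 0, 0], "gripper": 0.2},
    {"dp": [0, 0, 0], "dr": [0, 0, 0], "gripper": 0.2},
    {"dp": [0, 0, 0.7], "dr": [0, 0, 0], "gripper": 0},
    {"dp": [0, 0, 2], "dr": [0, 0, 0], "gripper": 0},
    {"dp": [-0.2, -1.5, 2], "dr": [0, 0, 0], "gripper": 0},
    {"dp": [-0.34, -2.79, 2], "dr": [0, 0, 0], "gripper": 0},
    {"dp": [-0.34, -2.79, 2], "dr": [0, 0, 0], "gripper": 0},
    {"dp": [-0.34, -2.79, 2], "dr": [0, 0, 0], "gripper": 0},
  ],
)

```text
time: 9.55
tool_pos: [0.4508, 0.1572, 0.0745]
orientation: [2.352, 2.083, 0.001]
contact_force: [1.3, 0.7, 0.2]
finger_gap: 0.042
gripper_force: 0.0
```

```bash
python3 - <<'E'
from h import *
o=manip.get_obs();print(o['tool_pos'],o['contact_force'])
s=snap('side');w=cloud(s).reshape(-1,3);hsv=cv2.cvtColor(s['pixels'],cv2.COLOR_RGB2HSV).reshape(-1,3)
m=(hsv[:,0]<16)&(hsv[:,1]>130)&(np.hypot(w[:,0]-.462,w[:,1]-.24)<.06)
q=w[m];print(m.sum(),q.mean(0),q.min(0),q.max(0))
t=q[q[:,2]>.02];print(len(t),cv2.minEnclosingCircle((t[:,:2]*1000).astype(np.float32)))
i=s['pixels'];u,v=cv2.projectPoints(np.array([[.46,.22,.02]]),s['rvec'],s['tvec'],s['mtx'],None)[0].ravel().astype(int)
cv2.imwrite('pics/cal1.png',cv2.resize(i[v-40:v+30,u-40:u+50],(720,560),interpolation=cv2.INTER_CUBIC)[...,::-1])
E
```

```text
[0.45080712 0.15723928 0.07447037] [1.28473068 0.67216893 0.17367924]
20 [0.46050318 0.23750837 0.02225433] [0.4558653  0.2298222  0.01706365] [0.46395121 0.25090986 0.02537544]
17 ((460.17816162109375, 240.4138946533203), 10.664536476135254)
```

View pics/cal1.png

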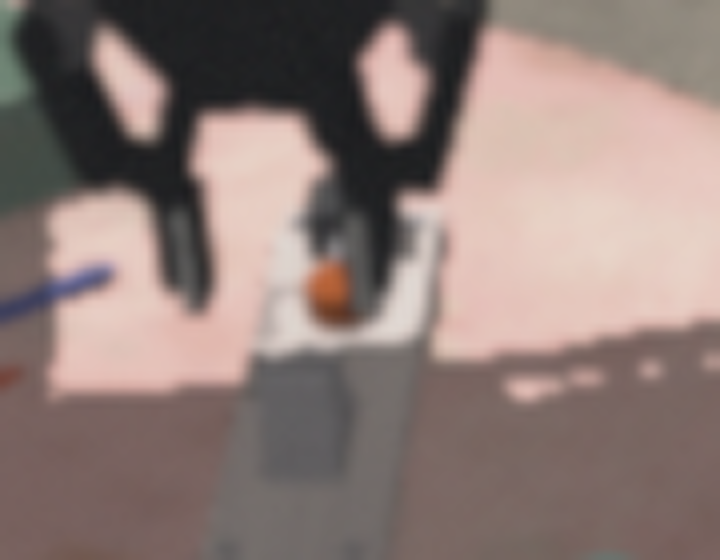

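The button stands at (330,290) in front of the plunger, and the tab is to the left of and below it. Next I'll grip the tab and slide it forward.

Call:
step_arm(
  targets=[
    {"dp": [0.03, -0.02, -0.7], "dr": [0, 0, 0], "gripper": 0},
    {"dp": [0.03, -0.02, -1.25], "dr": [0, 0, 0], "gripper": 0},
    {"dp": [0.03, -0.02, -1.25], "dr": [0, 0, 0], "gripper": 0},
    {"dp": [0.03, -0.02, -1.25], "dr": [0, 0, 0], "gripper": 0.6},
    {"dp": [0.03, -0.02, -1.25], "dr": [0, 0, 0], "gripper": 0.6},
    {"dp": [0.03, -0.02, -1.25], "dr": [0, 0, 0], "gripper": 0.6},
    {"dp": [0.03, -0.02, -1.25], "dr": [0, 0, 0], "gripper": 0.6},
  ],
)

```text
time: 10.3
tool_pos: [0.452, 0.1574, 0.0372]
orientation: [2.349, 2.085, 0.002]
contact_force: [1.5, 1.2, -2.5]
finger_gap: 0.023
gripper_force: 41.9
```

Call:
step_arm(
  targets=[
    {"dp": [0.02, 0.15, 0], "dr": [0, 0, 0], "gripper": 0.6},
    {"dp": [0.04, 0.35, 0], "dr": [0, 0, 0], "gripper": 0.6},
    {"dp": [0.07, 0.6, 0], "dr": [0, 0, 0], "gripper": 0.6},
    {"dp": [0.1, 0.85, 0], "dr": [0, 0, 0], "gripper": 0.6},
    {"dp": [0.125, 1.05, 0], "dr": [0, 0, 0], "gripper": 0.6},
    {"dp": [0.135, 1.12, 0], "dr": [0, 0, 0], "gripper": 0.6},
    {"dp": [0.135, 1.12, 0], "dr": [0, 0, 0], "gripper": 0.6},
    {"dp": [0.135, 1.12, 0], "dr": [0, 0, 0], "gripper": 0.6},
  ],
)

```text
time: 11.1
tool_pos: [0.456, 0.1917, 0.0371]
orientation: [2.349, 2.086, 0.003]
contact_force: [0.2, 1.2, 5.6]
finger_gap: 0.0225
gripper_force: 42.7
```

Call:
step_arm(
  targets=[
    {"dp": [0.006, 0.05, 0], "dr": [0, 0, 0], "gripper": 0.6},
    {"dp": [0.008, 0.066, 0], "dr": [0, 0, 0], "gripper": 0.6},
    {"dp": [0.008, 0.066, 0], "dr": [0, 0, 0], "gripper": 0.6},
  ],
)

```text
time: 11.4
tool_pos: [0.4562, 0.1932, 0.0371]
orientation: [2.349, 2.085, 0.002]
contact_force: [0.5, -1.1, 6.6]
finger_gap: 0.0227
gripper_force: 42.8
```

Call:
step_arm(
  targets=[
    {"dp": [0.004, 0.033, 0], "dr": [0, 0, 0], "gripper": 0.6},
    {"dp": [0.004, 0.033, 0], "dr": [0, 0, 0], "gripper": 0.6},
  ],
)

```text
time: 11.6
tool_pos: [0.4563, 0.1942, 0.0371]
orientation: [2.349, 2.085, 0.002]
contact_force: [0.9, -1.2, 6.7]
finger_gap: 0.0227
gripper_force: 42.8
```

Call:
step_arm(
  targets=[
    {"dp": [0.004, 0.033, 0], "dr": [0, 0, 0], "gripper": 0.6},
    {"dp": [0.004, 0.033, 0], "dr": [0, 0, 0], "gripper": 0.6},
  ],
)

```text
time: 11.8
tool_pos: [0.4565, 0.1951, 0.0371]
orientation: [2.349, 2.085, 0.002]
contact_force: [0.4, -0.7, 6.5]
finger_gap: 0.0226
gripper_force: 42.8
```

Call:
step_arm(
  targets=[
    {"dp": [0.004, 0.033, 0], "dr": [0, 0, 0], "gripper": 0.6},
    {"dp": [0.004, 0.033, 0], "dr": [0, 0, 0], "gripper": 0.6},
  ],
)

```text
time: 12.0
tool_pos: [0.4566, 0.196, 0.0371]
orientation: [2.349, 2.085, 0.001]
contact_force: [0.3, -2.2, 7.4]
finger_gap: 0.0231
gripper_force: 42.8
```

Call:
step_arm(
  targets=[
    {"dp": [0.004, 0.033, 0], "dr": [0, 0, 0], "gripper": 0.6},
    {"dp": [0.004, 0.033, 0], "dr": [0, 0, 0], "gripper": 0.6},
  ],
)

```text
time: 12.2
tool_pos: [0.4566, 0.1968, 0.0371]
orientation: [2.349, 2.085, 0.001]
contact_force: [-0.1, -3.4, 5.6]
finger_gap: 0.0226
gripper_force: 42.8
```

Call:
step_arm(
  targets=[
    {"dp": [0.004, 0.033, 0], "dr": [0, 0, 0], "gripper": 0.6},
    {"dp": [0.004, 0.033, 0], "dr": [0, 0, 0], "gripper": 0.6},
  ],
)

```text
time: 12.4
tool_pos: [0.4567, 0.1976, 0.0371]
orientation: [2.348, 2.085, 0.0]
contact_force: [0.5, -4.4, 7.2]
finger_gap: 0.0227
gripper_force: 42.9
```

Call:
step_arm(
  targets=[
    {"dp": [0.004, 0.04, 0], "dr": [0, 0, 0], "gripper": 0.6},
    {"dp": [0.004, 0.04, 0], "dr": [0, 0, 0], "gripper": 0.6},
    {"dp": [0.004, 0.04, 0], "dr": [0, 0, 0], "gripper": 0.6},
    {"dp": [0.004, 0.04, 0], "dr": [0, 0, 0], "gripper": 0.6},
    {"dp": [0.004, 0.04, 0], "dr": [0, 0, 0], "gripper": 0.6},
    {"dp": [0.004, 0.04, 0], "dr": [0, 0, 0], "gripper": 0.6},
    {"dp": [0.004, 0.04, 0], "dr": [0, 0, 0], "gripper": 0.6},
    {"dp": [0.004, 0.04, 0], "dr": [0, 0, 0], "gripper": 0.6},
    {"dp": [0.004, 0.04, 0], "dr": [0, 0, 0], "gripper": 0.6},
    {"dp": [0.004, 0.04, 0], "dr": [0, 0, 0], "gripper": 0.6},
  ],
)

```text
time: 13.4
tool_pos: [0.4568, 0.1985, 0.0371]
orientation: [2.348, 2.085, -0.0]
contact_force: [0.4, -5.0, 7.4]
finger_gap: 0.0229
gripper_force: 42.9
```

```bash
python3 - <<'E'
from h import *
s=snap('side');i=s['pixels'];u,v=cv2.projectPoints(np.array([[.46,.24,.02]]),s['rvec'],s['tvec'],s['mtx'],None)[0].ravel().astype(int)
a=cv2.resize(i[v-30:v+25,u-40:u+40],(640,440),interpolation=cv2.INTER_CUBIC)
cv2.imwrite('pics/meas1.png',a[...,::-1])
E
```

```text
(no output)
```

View pics/meas1.png

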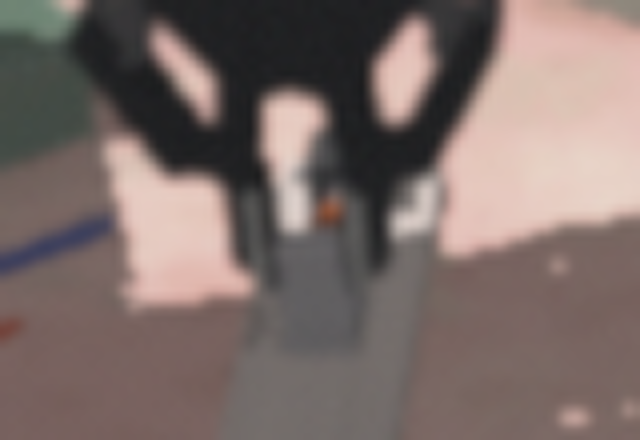

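The side crop shows the button (330,210) squeezed between jaw and plunger; force and travel both indicate about 3 mm. Next I'll hold briefly, open the jaw and release.

Call:
step_arm(
  targets=[
    {"dp": [0, 0, 0], "dr": [0, 0, 0], "gripper": 0.6},
    {"dp": [0, 0, 0], "dr": [0, 0, 0], "gripper": 0.6},
    {"dp": [0, 0, 0], "dr": [0, 0, 0], "gripper": 0.6},
    {"dp": [-0.02, -0.2, 0], "dr": [0, 0, 0], "gripper": 0.6},
    {"dp": [-0.06, -0.5, 0], "dr": [0, 0, 0], "gripper": 0.6},
    {"dp": [-0.1, -0.85, 0], "dr": [0, 0, 0], "gripper": 0.6},
    {"dp": [-0.14, -1.2, 0], "dr": [0, 0, 0], "gripper": 0.6},
    {"dp": [-0.16, -1.34, 0], "dr": [0, 0, 0], "gripper": 0.6},
    {"dp": [-0.16, -1.34, 0], "dr": [0, 0, 0], "gripper": 0.6},
    {"dp": [-0.16, -1.34, 0], "dr": [0, 0, 0], "gripper": 0.6},
  ],
)

```text
time: 14.45
tool_pos: [0.4521, 0.1585, 0.0371]
orientation: [2.349, 2.085, 0.001]
contact_force: [-0.3, -1.6, 6.6]
finger_gap: 0.0226
gripper_force: 42.8
```

Call:
step_arm(
  targets=[
    {"dp": [0, 0, 0], "dr": [0, 0, 0], "gripper": 0},
    {"dp": [0, 0, 0], "dr": [0, 0, 0], "gripper": 0},
    {"dp": [0, 0, 0.7], "dr": [0, 0, 0], "gripper": 0},
    {"dp": [0, 0, 1.4], "dr": [0, 0, 0], "gripper": 0},
    {"dp": [0.15, 1.4, 1.4], "dr": [0, 0, 0], "gripper": 0},
    {"dp": [0.33, 2.88, 1.4], "dr": [0, 0, 0], "gripper": 0},
    {"dp": [0.33, 2.88, 1.4], "dr": [0, 0, 0], "gripper": 0},
    {"dp": [0.33, 2.88, 1.4], "dr": [0, 0, 0], "gripper": 0},
  ],
)

```text
time: 15.25
tool_pos: [0.4605, 0.2458, 0.0779]
orientation: [-2.347, -2.088, 0.002]
contact_force: [0.1, -0.8, -0.7]
finger_gap: 0.0421
gripper_force: 0.0
```

```bash
python3 - <<'E'
from h import *
o=manip.get_obs();print(o['tool_pos'],o['contact_force'])
s=snap('side');w=cloud(s).reshape(-1,3);hsv=cv2.cvtColor(s['pixels'],cv2.COLOR_RGB2HSV).reshape(-1,3)
m=(hsv[:,0]<16)&(hsv[:,1]>130)&(np.hypot(w[:,0]-.462,w[:,1]-.24)<.06)
q=w[m];print(m.sum(),q.mean(0),q.min(0),q.max(0))
E
```

```text
[0.46052971 0.2458198  0.07789351] [ 0.14421679 -0.7760568  -0.71193637]
34 [0.46275747 0.24056656 0.02141994] [0.45596712 0.2336784  0.01400377] [0.46914622 0.25178651 0.02544336]
```

Call:
step_arm(
  targets=[
    {"dp": [0.055, -0.03, -0.8], "dr": [0, 0, 0], "gripper": 0},
    {"dp": [0.055, -0.03, -1.6], "dr": [0, 0, 0], "gripper": 0},
    {"dp": [0.055, -0.03, -2.1], "dr": [0, 0, 0], "gripper": 0},
    {"dp": [0.055, -0.03, -2.13], "dr": [0, 0, 0], "gripper": 0},
    {"dp": [0.055, -0.03, -2.13], "dr": [0, 0, 0], "gripper": 0},
    {"dp": [0.055, -0.03, -2.13], "dr": [0, 0, 0], "gripper": 0.7},
    {"dp": [0.055, -0.03, -2.13], "dr": [0, 0, 0], "gripper": 0.7},
    {"dp": [0.055, -0.03, -2.13], "dr": [0, 0, 0], "gripper": 0.7},
    {"dp": [0.055, -0.03, -2.13], "dr": [0, 0, 0], "gripper": 0.7},
    {"dp": [0.055, -0.03, -2.13], "dr": [0, 0, 0], "gripper": 0.7},
  ],
)

```text
time: 16.3
tool_pos: [0.4642, 0.2442, 0.0159]
orientation: [2.348, 2.085, 0.002]
contact_force: [-0.7, -2.0, 6.0]
finger_gap: 0.0195
gripper_force: 39.2
```

Call:
step_arm(
  targets=[
    {"dp": [0, 0, 0.7], "dr": [0, 0, 0], "gripper": 0.7},
    {"dp": [0, 0, 2], "dr": [0, 0, 0], "gripper": 0.7},
    {"dp": [0, 0, 3.3], "dr": [0, 0, 0], "gripper": 0.7},
    {"dp": [0.8, -1.2, 3.3], "dr": [0, 0, 0], "gripper": 0.7},
    {"dp": [1.6, -2.4, 3.3], "dr": [0, 0, 0], "gripper": 0.7},
    {"dp": [2.4, -3.7, 3.3], "dr": [0, 0, 0], "gripper": 0.7},
    {"dp": [3.2, -5, 3.3], "dr": [0, 0, 0], "gripper": 0.7},
    {"dp": [4, -6.3, 3.3], "dr": [0, 0, 0], "gripper": 0.7},
    {"dp": [4.8, -7.6, 3.3], "dr": [0, 0, 0], "gripper": 0.7},
    {"dp": [5.6, -8.9, 3.3], "dr": [0, 0, 0], "gripper": 0.7},
  ],
)

```text
time: 17.3
tool_pos: [0.6319, -0.0244, 0.114]
orientation: [2.349, 2.085, 0.001]
contact_force: [0.9, 0.4, -0.6]
finger_gap: 0.02
gripper_force: 39.2
```

Call:
step_arm(
  targets=[
    {"dp": [0.7, -0.95, 0], "dr": [0, 0, 0], "gripper": 0.7},
    {"dp": [0.7, -0.95, 0], "dr": [0, 0, 0], "gripper": 0.7},
    {"dp": [0.7, -0.95, 0], "dr": [0, 0, 0], "gripper": 0.7},
    {"dp": [0.7, -0.95, 0], "dr": [0, 0, 0], "gripper": 0.7},
  ],
)

```text
time: 17.7
tool_pos: [0.6514, -0.0503, 0.1134]
orientation: [-2.348, -2.085, 0.001]
contact_force: [-0.3, 0.4, 0.8]
finger_gap: 0.0192
gripper_force: 39.2
```

```bash
python3 - <<'E'
from h import *
o=manip.get_obs();print(o['tool_pos'],o['finger_gap'],o['gripper_force'])
s=snap('side');w=cloud(s).reshape(-1,3);hsv=cv2.cvtColor(s['pixels'],cv2.COLOR_RGB2HSV).reshape(-1,3)
for z in('near hand',):
    m=(hsv[:,0]<16)&(hsv[:,1]>130)&(np.hypot(w[:,0]-.65,w[:,1]+.05)<.05)&(w[:,2]>.07)
    q=w[m];print(m.sum(),q.mean(0),q.min(0),q.max(0))
E
```

```text
[ 0.65136213 -0.05027436  0.11338865] 0.019181033387944017 39.20320272445679
85 [ 0.65188224 -0.05441461  0.11732846] [ 0.64342243 -0.06166161  0.10699317] [ 0.66050041 -0.04276324  0.12277044]
```

Call:
step_arm(
  targets=[
    {"dp": [0, -0.01, -0.8], "dr": [0, 0, 0], "gripper": 0.7},
    {"dp": [0, -0.01, -1.35], "dr": [0, 0, 0], "gripper": 0.7},
    {"dp": [0, -0.01, -1.53], "dr": [0, 0, 0], "gripper": 0.7},
    {"dp": [0, -0.01, -1.53], "dr": [0, 0, 0], "gripper": 0.7},
    {"dp": [0, -0.01, -1.53], "dr": [0, 0, 0], "gripper": 0.7},
    {"dp": [0, -0.01, -1.53], "dr": [0, 0, 0], "gripper": 0.1},
    {"dp": [0, -0.01, -1.53], "dr": [0, 0, 0], "gripper": 0.1},
    {"dp": [0, -0.01, -1.53], "dr": [0, 0, 0], "gripper": 0.1},
    {"dp": [0, -0.01, -0.5], "dr": [0, 0, 0], "gripper": 0},
    {"dp": [-1.1, 1.5, 0], "dr": [0, 0, 0], "gripper": 0},
  ],
)

```text
time: 18.75
tool_pos: [0.6278, -0.0167, 0.1149]
orientation: [2.349, 2.075, 0.006]
contact_force: [0.5, 0.1, 0.4]
finger_gap: 0.0426
gripper_force: 0.0
```

Call:
step_arm(
  targets=[
    {"dp": [-0.3, 2.5, 0], "dr": [0, 0, 0], "gripper": 0},
    {"dp": [-2, 5, 0], "dr": [0, 0, 0], "gripper": 0},
    {"dp": [-2, 5, 0], "dr": [0, 0, 0], "gripper": 0},
    {"dp": [-2, 5, 0], "dr": [0, 0, 0], "gripper": 0},
  ],
)

```text
time: 19.15
tool_pos: [0.561, 0.1413, 0.1117]
orientation: [-2.345, -2.088, 0.001]
contact_force: [-0.3, 0.4, -0.2]
finger_gap: 0.0431
gripper_force: 0.0
```

```bash
cat > look.py <<'E'
from h import *
o=manip.get_obs();print(o['tool_pos'],o['contact_force'])
for n in('top','side'):
    c=snap(n); w=cloud(c).reshape(-1,3)
    hsv=cv2.cvtColor(c['pixels'],cv2.COLOR_RGB2HSV).reshape(-1,3)
    m=(hsv[:,0]<16)&(hsv[:,1]>130)&(w[:,2]<.08)&(w[:,0]>.4)&(w[:,1]>-.2)&(w[:,0]<.8)
    l=cv2.connectedComponentsWithStats(m.reshape(400,640).astype(np.uint8)) 
    for i in range(1,l[0]):
        if l[2][i,4]>8: q=w[(l[1]==i).ravel()]; print(n,l[2][i],q.mean(0).round(4),cv2.minEnclosingCircle((q[:,:2]*1000).astype(np.float32)))
E
python3 look.py
```

```text
[0.56099976 0.14128659 0.111664  ] [-0.3292765   0.39081269 -0.17065814]
top [439 126  20  35 528] [ 0.6861 -0.1853  0.0599] ((688.8678588867188, -197.3606414794922), 31.4204044342041)
top [369 161  10   9  71] [ 0.6533 -0.0498  0.0228] ((654.7991333007812, -49.5921516418457), 10.70665454864502)
top [308 179  14  15 159] [0.6113 0.0617 0.0148] ((611.3519897460938, 61.734004974365234), 13.830039024353027)
top [343 213  41  21 580] [ 0.5439 -0.0301  0.0098] ((537.0889282226562, -31.658748626708984), 39.34752655029297)
side [327 219  11   9  88] [0.6122 0.0569 0.0123] ((611.9967041015625, 59.06409454345703), 14.521034240722656)
side [296 242  19  25 304] [ 0.5451 -0.0331  0.0085] ((542.89794921875, -32.16209411621094), 38.161312103271484)
side [374 279  33  14 319] [ 0.6915 -0.1874  0.0599] ((690.5751342773438, -199.09176635742188), 29.686525344848633)
```

The small button lies flat in the jar (top at z 0.0228) and the large one is at (0.611, 0.061). Next I'll pick up the large one.

Call:
step_arm(
  targets=[
    {"dp": [0.8, -1.3, -1], "dr": [0, 0, 0], "gripper": -0.2},
    {"dp": [1.68, -2.66, -2], "dr": [0, 0, 0], "gripper": -0.2},
    {"dp": [1.68, -2.66, -2.1], "dr": [0, 0, 0], "gripper": -0.2},
    {"dp": [1.68, -2.66, -2.1], "dr": [0, 0, 0], "gripper": -0.2},
    {"dp": [1.68, -2.66, -2.1], "dr": [0, 0, 0], "gripper": -0.2},
  ],
)

```text
time: 19.75
tool_pos: [0.6142, 0.057, 0.0488]
orientation: [-2.351, -2.083, 0.0]
contact_force: [-0.1, 0.5, -0.4]
finger_gap: 0.0511
gripper_force: 0.0
```

Call:
step_arm(
  targets=[
    {"dp": [0, 0, -0.7], "dr": [0, 0, 0], "gripper": -0.2},
    {"dp": [0, 0, -1.2], "dr": [0, 0, 0], "gripper": -0.2},
    {"dp": [0, 0, -1.45], "dr": [0, 0, 0], "gripper": -0.2},
    {"dp": [0, 0, -1.45], "dr": [0, 0, 0], "gripper": -0.2},
  ],
)

```text
time: 20.15
tool_pos: [0.6129, 0.0583, 0.0041]
orientation: [-2.347, -2.085, 0.002]
contact_force: [-0.2, 0.1, -1.0]
finger_gap: 0.0513
gripper_force: 0.0
```

Call:
step_arm(
  targets=[
    {"dp": [-0.05, 0.09, 0.02], "dr": [0, 0, 0], "gripper": -0.2},
    {"dp": [-0.05, 0.09, 0.02], "dr": [0, 0, 0], "gripper": -0.2},
    {"dp": [-0.05, 0.09, 0.02], "dr": [0, 0, 0], "gripper": 0.6},
    {"dp": [-0.05, 0.09, 0.02], "dr": [0, 0, 0], "gripper": 0.6},
    {"dp": [-0.05, 0.09, 0.02], "dr": [0, 0, 0], "gripper": 0.6},
    {"dp": [-0.05, 0.09, 0.02], "dr": [0, 0, 0], "gripper": 0.6},
    {"dp": [-0.05, 0.09, 0.02], "dr": [0, 0, 0], "gripper": 0.6},
    {"dp": [-0.05, 0.09, 0.02], "dr": [0, 0, 0], "gripper": 0.6},
  ],
)

```text
time: 20.95
tool_pos: [0.6132, 0.0603, 0.0067]
orientation: [2.349, 2.085, 0.001]
contact_force: [-1.1, 2.0, 5.7]
finger_gap: 0.028
gripper_force: 39.2
```

Call:
step_arm(
  targets=[
    {"dp": [0, 0, 1], "dr": [0, 0, 0], "gripper": 0.6},
    {"dp": [0, 0, 2.2], "dr": [0, 0, 0], "gripper": 0.6},
    {"dp": [-1, 1.2, 2.2], "dr": [0, 0, 0], "gripper": 0.6},
    {"dp": [-2, 2.4, 2.2], "dr": [0, 0, 0], "gripper": 0.6},
    {"dp": [-3, 3.5, 2.2], "dr": [0, 0, 0], "gripper": 0.6},
    {"dp": [-4, 4.7, 2.2], "dr": [0, 0, 0], "gripper": 0.6},
    {"dp": [-5.06, 5.86, 2.2], "dr": [0, 0, 0], "gripper": 0.6},
    {"dp": [-5.06, 5.86, 2.2], "dr": [0, 0, 0], "gripper": 0.6},
    {"dp": [-5.06, 5.86, 2.2], "dr": [0, 0, 0], "gripper": 0.6},
    {"dp": [-5.06, 5.86, 2.2], "dr": [0, 0, 0], "gripper": 0.6},
  ],
)

```text
time: 21.95
tool_pos: [0.4619, 0.2356, 0.072]
orientation: [2.35, 2.084, 0.001]
contact_force: [0.3, -0.4, -0.2]
finger_gap: 0.0276
gripper_force: 39.5
```

```bash
python3 - <<'E'
from h import *
o=manip.get_obs();p=o['tool_pos'];print(p,o['finger_gap'],o['gripper_force'])
s=snap('side');w=cloud(s).reshape(-1,3);hsv=cv2.cvtColor(s['pixels'],cv2.COLOR_RGB2HSV).reshape(-1,3)
m=(hsv[:,0]<16)&(hsv[:,1]>130)&(np.hypot(w[:,0]-p[0],w[:,1]-p[1])<.05)&(w[:,2]>.03)
q=w[m];print(m.sum(),q.mean(0),q.min(0),q.max(0))
E
```

```text
[0.46187622 0.23557186 0.07200743] 0.02755835128437302 39.49448347091675
66 [0.46284713 0.22888191 0.07620309] [0.45076585 0.22003082 0.06545593] [0.47338123 0.24270385 0.08158838]
```

Call:
step_arm(
  targets=[
    {"dp": [-0.02, 0.03, -0.7], "dr": [0, 0, 0], "gripper": 0.6},
    {"dp": [-0.02, 0.03, -1.3], "dr": [0, 0, 0], "gripper": 0.6},
    {"dp": [-0.02, 0.03, -1.7], "dr": [0, 0, 0], "gripper": 0.6},
    {"dp": [-0.02, 0.03, -1.83], "dr": [0, 0, 0], "gripper": 0.6},
    {"dp": [-0.02, 0.03, -1.83], "dr": [0, 0, 0], "gripper": 0.6},
    {"dp": [-0.02, 0.03, -1.83], "dr": [0, 0, 0], "gripper": 0.6},
  ],
)

```text
time: 22.6
tool_pos: [0.4611, 0.2366, 0.0171]
orientation: [2.35, 2.084, 0.001]
contact_force: [0.5, 0.1, -0.3]
finger_gap: 0.0273
gripper_force: 39.5
```

Call:
step_arm(
  targets=[
    {"dp": [0, 0, 0], "dr": [0, 0, 0], "gripper": 0},
    {"dp": [0, 0, 0], "dr": [0, 0, 0], "gripper": 0},
    {"dp": [0, 0, 0.7], "dr": [0, 0, 0], "gripper": 0},
    {"dp": [0, 0, 2], "dr": [0, 0, 0], "gripper": 0},
    {"dp": [-0.16, -1.3, 2], "dr": [0, 0, 0], "gripper": 0},
    {"dp": [-0.31, -2.6, 2], "dr": [0, 0, 0], "gripper": 0},
    {"dp": [-0.31, -2.6, 2], "dr": [0, 0, 0], "gripper": 0},
    {"dp": [-0.31, -2.6, 2], "dr": [0, 0, 0], "gripper": 0},
  ],
)

```text
time: 23.4
tool_pos: [0.4512, 0.1585, 0.0771]
orientation: [2.352, 2.083, 0.001]
contact_force: [-0.9, -0.2, 0.4]
finger_gap: 0.0428
gripper_force: 0.0
```

```bash
python3 - <<'E'
from h import *
o=manip.get_obs();print(o['tool_pos'],o['contact_force'])
s=snap('side');w=cloud(s).reshape(-1,3);hsv=cv2.cvtColor(s['pixels'],cv2.COLOR_RGB2HSV).reshape(-1,3)
m=(hsv[:,0]<16)&(hsv[:,1]>130)&(np.hypot(w[:,0]-.462,w[:,1]-.24)<.06)
q=w[m];print(m.sum(),q.mean(0),q.min(0),q.max(0))
E
```

```text
[0.45117314 0.15849802 0.07711687] [-0.85525958 -0.18224374  0.36175824]
47 [0.45996949 0.23093975 0.02172979] [0.45068242 0.22105844 0.01564741] [0.471287   0.24509188 0.02676433]
```

Call:
step_arm(
  targets=[
    {"dp": [0.03, 0, -0.7], "dr": [0, 0, 0], "gripper": 0},
    {"dp": [0.03, 0, -1.33], "dr": [0, 0, 0], "gripper": 0},
    {"dp": [0.03, 0, -1.33], "dr": [0, 0, 0], "gripper": 0},
    {"dp": [0.03, 0, -1.33], "dr": [0, 0, 0], "gripper": 0.6},
    {"dp": [0.03, 0, -1.33], "dr": [0, 0, 0], "gripper": 0.6},
    {"dp": [0.03, 0, -1.33], "dr": [0, 0, 0], "gripper": 0.6},
    {"dp": [0.03, 0, -1.33], "dr": [0, 0, 0], "gripper": 0.6},
  ],
)

```text
time: 24.15
tool_pos: [0.4522, 0.1593, 0.0375]
orientation: [2.349, 2.085, 0.002]
contact_force: [0.7, 1.9, -1.8]
finger_gap: 0.0233
gripper_force: 41.6
```

Call:
step_arm(
  targets=[
    {"dp": [0.02, 0.15, 0], "dr": [0, 0, 0], "gripper": 0.6},
    {"dp": [0.04, 0.35, 0], "dr": [0, 0, 0], "gripper": 0.6},
    {"dp": [0.07, 0.6, 0], "dr": [0, 0, 0], "gripper": 0.6},
    {"dp": [0.1, 0.82, 0], "dr": [0, 0, 0], "gripper": 0.6},
    {"dp": [0.107, 0.89, 0], "dr": [0, 0, 0], "gripper": 0.6},
    {"dp": [0.107, 0.89, 0], "dr": [0, 0, 0], "gripper": 0.6},
    {"dp": [0.107, 0.89, 0], "dr": [0, 0, 0], "gripper": 0.6},
  ],
)

```text
time: 24.85
tool_pos: [0.4555, 0.1868, 0.0374]
orientation: [-2.349, -2.086, -0.002]
contact_force: [-0.9, 0.7, 5.2]
finger_gap: 0.0229
gripper_force: 42.3
```

Call:
step_arm(
  targets=[
    {"dp": [0.004, 0.035, 0], "dr": [0, 0, 0], "gripper": 0.6},
    {"dp": [0.008, 0.066, 0], "dr": [0, 0, 0], "gripper": 0.6},
    {"dp": [0.008, 0.066, 0], "dr": [0, 0, 0], "gripper": 0.6},
  ],
)

```text
time: 25.15
tool_pos: [0.4557, 0.1883, 0.0374]
orientation: [2.349, 2.086, 0.001]
contact_force: [-0.7, -0.7, 6.0]
finger_gap: 0.0227
gripper_force: 42.4
```

Call:
step_arm(
  targets=[
    {"dp": [0.004, 0.033, 0], "dr": [0, 0, 0], "gripper": 0.6},
    {"dp": [0.004, 0.033, 0], "dr": [0, 0, 0], "gripper": 0.6},
    {"dp": [0.004, 0.033, 0], "dr": [0, 0, 0], "gripper": 0.6},
  ],
)

```text
time: 25.45
tool_pos: [0.4558, 0.1891, 0.0374]
orientation: [2.349, 2.086, 0.001]
contact_force: [-2.1, -0.5, 7.5]
finger_gap: 0.0227
gripper_force: 42.4
```

Call:
step_arm(
  targets=[
    {"dp": [0.004, 0.033, 0], "dr": [0, 0, 0], "gripper": 0.6},
    {"dp": [0.004, 0.033, 0], "dr": [0, 0, 0], "gripper": 0.6},
    {"dp": [0.004, 0.033, 0], "dr": [0, 0, 0], "gripper": 0.6},
  ],
)

```text
time: 25.75
tool_pos: [0.4559, 0.1899, 0.0374]
orientation: [2.349, 2.086, 0.0]
contact_force: [-1.6, -2.8, 5.7]
finger_gap: 0.0225
gripper_force: 42.5
```

Call:
step_arm(
  targets=[
    {"dp": [0.004, 0.033, 0], "dr": [0, 0, 0], "gripper": 0.6},
    {"dp": [0.004, 0.033, 0], "dr": [0, 0, 0], "gripper": 0.6},
    {"dp": [0.004, 0.033, 0], "dr": [0, 0, 0], "gripper": 0.6},
  ],
)

```text
time: 26.05
tool_pos: [0.456, 0.1907, 0.0374]
orientation: [2.348, 2.085, -0.0]
contact_force: [-1.9, -3.4, 6.8]
finger_gap: 0.0226
gripper_force: 42.5
```

Call:
step_arm(
  targets=[
    {"dp": [0.004, 0.035, 0], "dr": [0, 0, 0], "gripper": 0.6},
    {"dp": [0.004, 0.035, 0], "dr": [0, 0, 0], "gripper": 0.6},
    {"dp": [0.004, 0.035, 0], "dr": [0, 0, 0], "gripper": 0.6},
    {"dp": [0.004, 0.035, 0], "dr": [0, 0, 0], "gripper": 0.6},
  ],
)

```text
time: 26.45
tool_pos: [0.4561, 0.1915, 0.0374]
orientation: [2.348, 2.085, -0.001]
contact_force: [-2.2, -4.9, 7.7]
finger_gap: 0.0227
gripper_force: 42.5
```

Call:
step_arm(
  targets=[
    {"dp": [0, 0.01, 0], "dr": [0, 0, 0], "gripper": 0.6},
    {"dp": [0, 0.01, 0], "dr": [0, 0, 0], "gripper": 0.6},
    {"dp": [0, 0.01, 0], "dr": [0, 0, 0], "gripper": 0.6},
    {"dp": [0, 0.01, 0], "dr": [0, 0, 0], "gripper": 0.6},
    {"dp": [0, 0.01, 0], "dr": [0, 0, 0], "gripper": 0.6},
    {"dp": [0, 0.01, 0], "dr": [0, 0, 0], "gripper": 0.6},
    {"dp": [0, 0.01, 0], "dr": [0, 0, 0], "gripper": 0.6},
    {"dp": [0, 0.01, 0], "dr": [0, 0, 0], "gripper": 0.6},
    {"dp": [0, 0.01, 0], "dr": [0, 0, 0], "gripper": 0.6},
    {"dp": [0, 0.01, 0], "dr": [0, 0, 0], "gripper": 0.6},
  ],
)

```text
time: 27.45
tool_pos: [0.4561, 0.1917, 0.0374]
orientation: [2.348, 2.085, -0.001]
contact_force: [-1.3, -5.9, 7.6]
finger_gap: 0.0225
gripper_force: 42.6
```

Call:
step_arm(
  targets=[
    {"dp": [0, 0, 0], "dr": [0, 0, 0], "gripper": 0.6},
    {"dp": [0, 0, 0], "dr": [0, 0, 0], "gripper": 0.6},
    {"dp": [-0.02, -0.2, 0], "dr": [0, 0, 0], "gripper": 0.6},
    {"dp": [-0.06, -0.5, 0], "dr": [0, 0, 0], "gripper": 0.6},
    {"dp": [-0.1, -0.83, 0], "dr": [0, 0, 0], "gripper": 0.6},
    {"dp": [-0.1, -0.83, 0], "dr": [0, 0, 0], "gripper": 0.6},
    {"dp": [-0.1, -0.83, 0], "dr": [0, 0, 0], "gripper": 0},
    {"dp": [-0.1, -0.83, 0], "dr": [0, 0, 0], "gripper": -0.2},
    {"dp": [-0.1, -0.83, 0.7], "dr": [0, 0, 0], "gripper": -0.2},
    {"dp": [-0.1, -0.83, 1.4], "dr": [0, 0, 0], "gripper": -0.2},
  ],
)

```text
time: 28.45
tool_pos: [0.4518, 0.1673, 0.0785]
orientation: [-2.348, -2.085, 0.003]
contact_force: [0.5, 0.1, 0.4]
finger_gap: 0.0512
gripper_force: 0.0
```

Call:
step_arm(
  targets=[
    {"dp": [0.15, 1.3, 0], "dr": [0, 0, 0], "gripper": -0.2},
    {"dp": [0.29, 2.47, 0], "dr": [0, 0, 0], "gripper": -0.2},
    {"dp": [0.29, 2.47, 0], "dr": [0, 0, 0], "gripper": -0.2},
    {"dp": [0.29, 2.47, 0], "dr": [0, 0, 0], "gripper": -0.2},
  ],
)

```text
time: 28.85
tool_pos: [0.4609, 0.2419, 0.0785]
orientation: [-2.347, -2.088, 0.001]
contact_force: [-0.3, -0.5, 0.5]
finger_gap: 0.0511
gripper_force: 0.0
```

```bash
python3 - <<'E'
from h import *
o=manip.get_obs();print(o['tool_pos'],o['contact_force'])
s=snap('side');w=cloud(s).reshape(-1,3);hsv=cv2.cvtColor(s['pixels'],cv2.COLOR_RGB2HSV).reshape(-1,3)
m=(hsv[:,0]<16)&(hsv[:,1]>130)&(np.hypot(w[:,0]-.462,w[:,1]-.24)<.06)
q=w[m];print(m.sum(),q.mean(0),q.min(0),q.max(0))
E
```

```text
[0.46090864 0.24188966 0.07847146] [-0.29925953 -0.47923949  0.48088195]
65 [0.46297989 0.23624366 0.02202975] [0.45078101 0.22362362 0.01535922] [0.47425925 0.25370971 0.02604211]
```

Call:
step_arm(
  targets=[
    {"dp": [0.04, -0.05, -0.8], "dr": [0, 0, 0], "gripper": -0.2},
    {"dp": [0.04, -0.05, -1.6], "dr": [0, 0, 0], "gripper": -0.2},
    {"dp": [0.04, -0.05, -2.07], "dr": [0, 0, 0], "gripper": -0.2},
    {"dp": [0.04, -0.05, -2.1], "dr": [0, 0, 0], "gripper": -0.2},
    {"dp": [0.04, -0.05, -2.1], "dr": [0, 0, 0], "gripper": -0.2},
    {"dp": [0.04, -0.05, -2.1], "dr": [0, 0, 0], "gripper": 0.6},
    {"dp": [0.04, -0.05, -2.1], "dr": [0, 0, 0], "gripper": 0.6},
    {"dp": [0.04, -0.05, -2.1], "dr": [0, 0, 0], "gripper": 0.6},
    {"dp": [0.04, -0.05, -2.1], "dr": [0, 0, 0], "gripper": 0.6},
    {"dp": [0.04, -0.05, -2.1], "dr": [0, 0, 0], "gripper": 0.6},
  ],
)

```text
time: 29.9
tool_pos: [0.4637, 0.2399, 0.0173]
orientation: [2.348, 2.085, 0.003]
contact_force: [-1.0, -1.1, 5.9]
finger_gap: 0.0274
gripper_force: 39.2
```

Call:
step_arm(
  targets=[
    {"dp": [0, 0, 0.7], "dr": [0, 0, 0], "gripper": 0.6},
    {"dp": [0, 0, 2], "dr": [0, 0, 0], "gripper": 0.6},
    {"dp": [0, 0, 3.3], "dr": [0, 0, 0], "gripper": 0.6},
    {"dp": [0.8, -1.2, 3.3], "dr": [0, 0, 0], "gripper": 0.6},
    {"dp": [1.6, -2.4, 3.3], "dr": [0, 0, 0], "gripper": 0.6},
    {"dp": [2.4, -3.7, 3.3], "dr": [0, 0, 0], "gripper": 0.6},
    {"dp": [3.2, -5, 3.3], "dr": [0, 0, 0], "gripper": 0.6},
    {"dp": [4, -6.3, 3.3], "dr": [0, 0, 0], "gripper": 0.6},
    {"dp": [4.8, -7.6, 3.3], "dr": [0, 0, 0], "gripper": 0.6},
    {"dp": [5.6, -8.8, 3.3], "dr": [0, 0, 0], "gripper": 0.6},
  ],
)

```text
time: 30.9
tool_pos: [0.6315, -0.0262, 0.1154]
orientation: [2.35, 2.085, 0.001]
contact_force: [1.2, 0.0, -0.8]
finger_gap: 0.0277
gripper_force: 39.5
```

Call:
step_arm(
  targets=[
    {"dp": [0.7, -0.92, 0], "dr": [0, 0, 0], "gripper": 0.6},
    {"dp": [0.7, -0.92, 0], "dr": [0, 0, 0], "gripper": 0.6},
    {"dp": [0.7, -0.92, 0], "dr": [0, 0, 0], "gripper": 0.6},
    {"dp": [0.7, -0.92, 0], "dr": [0, 0, 0], "gripper": 0.6},
  ],
)

```text
time: 31.3
tool_pos: [0.6509, -0.0509, 0.1147]
orientation: [-2.348, -2.086, 0.0]
contact_force: [-1.0, 0.5, 0.3]
finger_gap: 0.0276
gripper_force: 39.5
```

```bash
python3 - <<'E'
from h import *
o=manip.get_obs();print(o['tool_pos'],o['finger_gap'],o['gripper_force'])
s=snap('side');w=cloud(s).reshape(-1,3);hsv=cv2.cvtColor(s['pixels'],cv2.COLOR_RGB2HSV).reshape(-1,3)
m=(hsv[:,0]<16)&(hsv[:,1]>130)&(np.hypot(w[:,0]-.65,w[:,1]+.05)<.05)&(w[:,2]>.07)
q=w[m];print(m.sum(),q.mean(0),q.min(0),q.max(0))
E
```

```text
[ 0.65091936 -0.05088613  0.11471467] 0.027609610148119242 39.523766040802
150 [ 0.65132658 -0.0559146   0.11781278] [ 0.63811175 -0.06546923  0.10721662] [ 0.6645803  -0.04023366  0.12387991]
```

Call:
step_arm(
  targets=[
    {"dp": [0, 0, -0.8], "dr": [0, 0, 0], "gripper": 0.6},
    {"dp": [0, 0, -1.35], "dr": [0, 0, 0], "gripper": 0.6},
    {"dp": [0, 0, -1.55], "dr": [0, 0, 0], "gripper": 0.6},
    {"dp": [0, 0, -1.55], "dr": [0, 0, 0], "gripper": 0.6},
    {"dp": [0, 0, -1.55], "dr": [0, 0, 0], "gripper": 0.6},
    {"dp": [0, 0, -1.55], "dr": [0, 0, 0], "gripper": 0},
    {"dp": [0, 0, -1.55], "dr": [0, 0, 0], "gripper": 0},
    {"dp": [0, 0, -1.55], "dr": [0, 0, 0], "gripper": 0},
    {"dp": [0, 0, -0.5], "dr": [0, 0, 0], "gripper": 0},
    {"dp": [0, 0, 0], "dr": [0, 0, 0], "gripper": 0},
  ],
)

```text
time: 32.35
tool_pos: [0.6527, -0.0522, 0.1173]
orientation: [2.348, 2.084, 0.002]
contact_force: [0.5, 0.1, 1.2]
finger_gap: 0.0427
gripper_force: 0.0
```

Call:
step_arm(
  targets=[
    {"dp": [-2, 0.5, 0], "dr": [0, 0, -6.5], "gripper": 0},
    {"dp": [-4, 1, 0], "dr": [0, 0, -13.1], "gripper": 0},
    {"dp": [-5.7, 1.5, 0], "dr": [0, 0, -13.1], "gripper": 0},
    {"dp": [-5.7, 1.5, 0], "dr": [0, 0, -13.1], "gripper": 0},
    {"dp": [-5.7, 1.5, 0], "dr": [0, 0, -13.1], "gripper": 0},
  ],
)

```text
time: 32.85
tool_pos: [0.4774, -0.0056, 0.1148]
orientation: [-2.57, -1.804, 0.002]
contact_force: [0.4, 0.4, 0.1]
finger_gap: 0.0426
gripper_force: 0.0
```

```bash
python3 look.py; python3 - <<'E'
from h import *
for n in('top','side'):
    w=cloud(load(n)).reshape(-1,3)
    p=w[np.hypot(w[:,0]-.477,w[:,1]+.004)<.05]; q=p[(p[:,2]>.030)&(p[:,2]<.045)]; print('wing',len(q),q.mean(0),cv2.minAreaRect((q[:,:2]*1000).astype(np.float32)))
print(manip.get_obs()['orientation'])
E
```

```text
[ 0.47744523 -0.00559516  0.11481316] [0.36434435 0.41717407 0.10358802]
top [439 126  20  35 526] [ 0.6862 -0.1851  0.06  ] ((688.4703369140625, -195.968505859375), 31.71854591369629)
top [368 156  15  14 165] [ 0.654  -0.051   0.0361] ((656.338134765625, -52.2503662109375), 16.197458267211914)
side [296 242  19  24 287] [ 0.5452 -0.0343  0.0086] ((544.005859375, -31.410924911499023), 39.581085205078125)
side [374 279  33  14 312] [ 0.6914 -0.1872  0.0599] ((690.773681640625, -197.69683837890625), 29.270095825195312)
wing 0 [nan nan nan] ((0.0, 0.0), (0.0, 0.0), 0.0)
wing 103 [ 0.47809437 -0.00868019  0.03480414] ((478.675048828125, -5.644109725952148), (51.44640350341797, 12.370773315429688), 69.63084411621094)
[2.57017872 1.80256181 0.00302079]<stdin>:4: RuntimeWarning: Mean of empty slice.
  ret = um.true_divide(
```

Both buttons lie stacked in the jar (top at z 0.036), and the gripper is aligned over the lid wing. Next I'll grip the lid.

Call:
step_arm(
  targets=[
    {"dp": [0, 0, -1.2], "dr": [0, 0, 0], "gripper": 0},
    {"dp": [0, 0, -2.4], "dr": [0, 0, 0], "gripper": 0},
    {"dp": [0, 0, -3.0], "dr": [0, 0, 0], "gripper": 0},
    {"dp": [0, 0, -3.08], "dr": [0, 0, 0], "gripper": 0},
    {"dp": [0, 0, -3.08], "dr": [0, 0, 0], "gripper": 0},
    {"dp": [0, 0, -3.08], "dr": [0, 0, 0], "gripper": 0.9},
    {"dp": [0, 0, -3.08], "dr": [0, 0, 0], "gripper": 0.9},
    {"dp": [0, 0, -3.08], "dr": [0, 0, 0], "gripper": 0.9},
    {"dp": [0, 0, -3.08], "dr": [0, 0, 0], "gripper": 0.9},
    {"dp": [0, 0, -3.08], "dr": [0, 0, 0], "gripper": 0.9},
  ],
  grip_force=60,
)

```text
time: 33.95
tool_pos: [0.4821, -0.0073, 0.024]
orientation: [2.57, 1.802, 0.003]
contact_force: [0.5, -0.5, 6.4]
finger_gap: 0.0102
gripper_force: 60.6
```

Call:
step_arm(
  targets=[
    {"dp": [0, 0, 0], "dr": [0, 0, 0], "gripper": 0.9},
    {"dp": [0, 0, 0], "dr": [0, 0, 0], "gripper": 0.9},
  ],
)

```text
time: 34.15
tool_pos: [0.4821, -0.0073, 0.024]
orientation: [2.57, 1.802, 0.003]
contact_force: [0.6, -0.1, 6.3]
finger_gap: 0.0099
gripper_force: 60.6
```

Call:
step_arm(
  targets=[
    {"dp": [0, 0, 1], "dr": [0, 0, 0], "gripper": 0.9},
    {"dp": [0, 0, 2.2], "dr": [0, 0, 0], "gripper": 0.9},
    {"dp": [0.5, 0, 3.3], "dr": [0, 0, 0], "gripper": 0.9},
    {"dp": [1.8, -0.4, 3.3], "dr": [0, 0, 3], "gripper": 0.9},
    {"dp": [3.1, -0.8, 3.3], "dr": [0, 0, 6], "gripper": 0.9},
    {"dp": [4.4, -1.2, 3.3], "dr": [0, 0, 10], "gripper": 0.9},
    {"dp": [5.2, -1.4, 3.3], "dr": [0, 0, 10], "gripper": 0.9},
    {"dp": [5.65, -1.44, 3.3], "dr": [0, 0, 10], "gripper": 0.9},
    {"dp": [5.65, -1.44, 3.3], "dr": [0, 0, 10], "gripper": 0.9},
    {"dp": [5.65, -1.44, 3.3], "dr": [0, 0, 10], "gripper": 0.9},
  ],
)

```text
time: 35.15
tool_pos: [0.6495, -0.0499, 0.1212]
orientation: [-2.404, -2.021, 0.001]
contact_force: [0.1, -0.1, -0.6]
finger_gap: 0.0104
gripper_force: 59.7
```

Call:
step_arm(
  targets=[
    {"dp": [0, 0, 0], "dr": [0, 0, 0], "gripper": 0.9},
    {"dp": [0, 0, 0], "dr": [0, 0, 0], "gripper": 0.9},
  ],
)

```text
time: 35.35
tool_pos: [0.6494, -0.0498, 0.1217]
orientation: [-2.405, -2.021, 0.0]
contact_force: [0.7, 0.4, 1.0]
finger_gap: 0.0103
gripper_force: 59.7
```

```bash
python3 - <<'E'
from h import *
o=manip.get_obs();p=o['tool_pos'];print(p,o['orientation'],o['finger_gap'],o['contact_force'])
a=[]
for n in('top','side'):
    c=snap(n);w=cloud(c).reshape(-1,3)
    q=w[(np.hypot(w[:,0]-p[0],w[:,1]-p[1])<.045)&(w[:,2]>.112)&(w[:,2]<.125)]
    v=c['pixels'].reshape(-1,3)
    if len(q)>10: print(n,len(q),q.mean(0),q.min(0),q.max(0),cv2.minEnclosingCircle((q[:,:2]*1000).astype(np.float32)))
    q=w[(np.hypot(w[:,0]-p[0],w[:,1]-p[1])<.045)&(w[:,2]>.095)&(w[:,2]<.125)];
    if len(q)>10: print(np.histogram(q[:,2],np.arange(.095,.126,.003)))
    u,vv=cv2.projectPoints(np.array([[p[0],p[1],.1]]),c['rvec'],c['tvec'],c['mtx'],None)[0].ravel().astype(int)
    a.append(cv2.resize(c['pixels'][vv-40:vv+40,u-40:u+40],(400,400),interpolation=cv2.INTER_CUBIC))
cv2.imwrite('pics/lidheld.png',cv2.convertScaleAbs(np.hstack(a),alpha=1.6)[...,::-1])
E
```

```text
[ 0.649379   -0.04980685  0.12166716] [-2.40477452e+00 -2.02111091e+00  3.48002412e-04] 0.010281447789355616 [0.70697984 0.42606854 1.02298763]
top 73 [ 0.66206835 -0.03179904  0.11675778] [ 0.64334542 -0.08205125  0.11202577] [ 0.67417715 -0.01700662  0.11983811] ((650.5228881835938, -49.742618560791016), 33.0106201171875)
(array([ 0,  0,  0,  0,  0,  3, 10, 59,  1,  0]), array([0.095, 0.098, 0.101, 0.104, 0.107, 0.11 , 0.113, 0.116, 0.119,
       0.122, 0.125]))
side 385 [ 0.64782331 -0.05985068  0.1157893 ] [ 0.61638005 -0.08328489  0.1120102 ] [ 0.68245126 -0.02373686  0.12481115] ((649.4379272460938, -50.035400390625), 33.793094635009766)
(array([  4,  24,  39,  40,  37,  50, 199, 144,   7,  12]), array([0.095, 0.098, 0.101, 0.104, 0.107, 0.11 , 0.113, 0.116, 0.119,
       0.122, 0.125]))
```

View pics/lidheld.png

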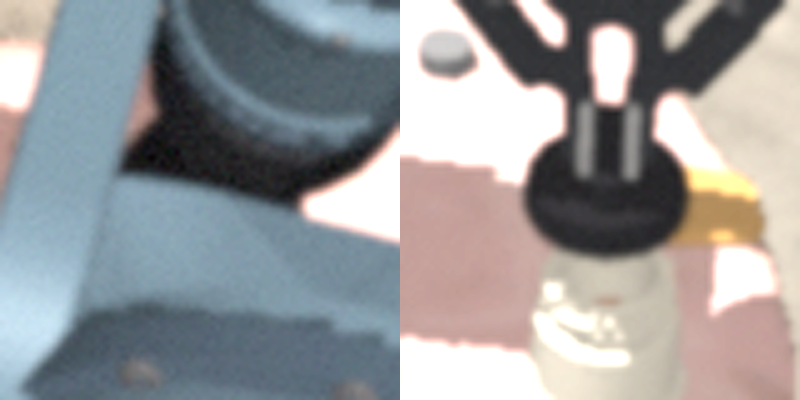

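The side crop shows the lid held level, centred over the jar. Its centre is within 1 mm of the TCP and the wing is at 80°. Next I'll lower it slowly, watching force.

Call:
step_arm(
  targets=[
    {"dp": [0.06, -0.02, -0.6], "dr": [0, 0, 0], "gripper": 0.9},
    {"dp": [0.06, -0.02, -1.0], "dr": [0, 0, 0], "gripper": 0.9},
    {"dp": [0.06, -0.02, -1.09], "dr": [0, 0, 0], "gripper": 0.9},
    {"dp": [0.06, -0.02, -1.09], "dr": [0, 0, 0], "gripper": 0.9},
    {"dp": [0.06, -0.02, -1.09], "dr": [0, 0, 0], "gripper": 0.9},
  ],
)

```text
time: 35.95
tool_pos: [0.6516, -0.0507, 0.0885]
orientation: [-2.405, -2.021, 0.001]
contact_force: [-0.4, 0.6, -0.6]
finger_gap: 0.0103
gripper_force: 59.7
```

Call:
step_arm(
  targets=[
    {"dp": [0, 0, -0.035], "dr": [0, 0, 0], "gripper": 0.9},
    {"dp": [0, 0, -0.05], "dr": [0, 0, 0], "gripper": 0.9},
    {"dp": [0, 0, -0.05], "dr": [0, 0, 0], "gripper": 0.9},
  ],
)

```text
time: 36.25
tool_pos: [0.6519, -0.0507, 0.0874]
orientation: [2.405, 2.021, -0.0]
contact_force: [0.1, 0.5, -0.3]
finger_gap: 0.01
gripper_force: 59.7
```

Call:
step_arm(
  targets=[
    {"dp": [0, 0, -0.03], "dr": [0, 0, 0], "gripper": 0.9},
    {"dp": [0, 0, -0.05], "dr": [0, 0, 0], "gripper": 0.9},
    {"dp": [0, 0, -0.05], "dr": [0, 0, 0], "gripper": 0.9},
  ],
)

```text
time: 36.55
tool_pos: [0.6518, -0.0507, 0.0857]
orientation: [-2.405, -2.021, 0.0]
contact_force: [0.3, -0.3, 0.2]
finger_gap: 0.01
gripper_force: 59.7
```

Call:
step_arm(
  targets=[
    {"dp": [0, 0, -0.03], "dr": [0, 0, 0], "gripper": 0.9},
    {"dp": [0, 0, -0.05], "dr": [0, 0, 0], "gripper": 0.9},
    {"dp": [0, 0, -0.05], "dr": [0, 0, 0], "gripper": 0.9},
  ],
)

```text
time: 36.85
tool_pos: [0.6518, -0.0507, 0.0841]
orientation: [-2.405, -2.021, 0.0]
contact_force: [-0.1, -0.2, 0.4]
finger_gap: 0.0104
gripper_force: 59.7
```

Call:
step_arm(
  targets=[
    {"dp": [0, 0, -0.03], "dr": [0, 0, 0], "gripper": 0.9},
    {"dp": [0, 0, -0.03], "dr": [0, 0, 0], "gripper": 0.9},
    {"dp": [0, 0, -0.03], "dr": [0, 0, 0], "gripper": 0.9},
  ],
)

```text
time: 37.15
tool_pos: [0.6519, -0.0507, 0.0834]
orientation: [-2.405, -2.021, 0.0]
contact_force: [-0.0, 0.3, -1.6]
finger_gap: 0.0099
gripper_force: 59.7
```

Call:
step_arm(
  targets=[
    {"dp": [0, 0, -0.03], "dr": [0, 0, 0], "gripper": 0.9},
    {"dp": [0, 0, -0.03], "dr": [0, 0, 0], "gripper": 0.9},
    {"dp": [0, 0, -0.03], "dr": [0, 0, 0], "gripper": 0.9},
  ],
)

```text
time: 37.45
tool_pos: [0.652, -0.0507, 0.0826]
orientation: [2.405, 2.021, 0.0]
contact_force: [0.2, -0.3, 0.3]
finger_gap: 0.0101
gripper_force: 59.8
```

Call:
step_arm(
  targets=[
    {"dp": [0, 0, -0.02], "dr": [0, 0, 0], "gripper": 0.9},
    {"dp": [0, 0, -0.02], "dr": [0, 0, 0], "gripper": 0.9},
    {"dp": [0, 0, -0.02], "dr": [0, 0, 0], "gripper": 0.9},
  ],
)

```text
time: 37.75
tool_pos: [0.6521, -0.0507, 0.0824]
orientation: [2.405, 2.021, 0.0]
contact_force: [-1.6, 0.4, 4.7]
finger_gap: 0.0101
gripper_force: 60.3
```

Call:
step_arm(
  targets=[
    {"dp": [0, 0, -0.02], "dr": [0, 0, 0], "gripper": 0.9},
    {"dp": [0, 0, -0.02], "dr": [0, 0, 0], "gripper": 0.9},
    {"dp": [0, 0, -0.02], "dr": [0, 0, 0], "gripper": 0.9},
  ],
)

```text
time: 38.05
tool_pos: [0.6522, -0.0508, 0.0822]
orientation: [2.405, 2.021, 0.001]
contact_force: [-3.0, -0.0, 7.3]
finger_gap: 0.0104
gripper_force: 60.8
```

Contact came at an underside height of about 58.5 mm, so the lid rides the low end of the ridges. That puts the pins near 20° mod 120, under the other wing end. Next I'll turn anticlockwise, following the ridge upward.

Call:
step_arm(
  targets=[
    {"dp": [-0.02, 0, 0.02], "dr": [0, 0, 7.5], "gripper": 0.9},
    {"dp": [-0.02, 0, 0.03], "dr": [0, 0, 15], "gripper": 0.9},
    {"dp": [-0.02, 0, 0.04], "dr": [0, 0, 22.5], "gripper": 0.9},
    {"dp": [-0.02, 0, 0.05], "dr": [0, 0, 30], "gripper": 0.9},
    {"dp": [-0.02, 0, 0.05], "dr": [0, 0, 30], "gripper": 0.9},
  ],
)

```text
time: 38.55
tool_pos: [0.6522, -0.0508, 0.0836]
orientation: [1.798, 2.574, 0.001]
contact_force: [0.7, 1.0, 5.0]
finger_gap: 0.0104
gripper_force: 60.4
```

Call:
step_arm(
  targets=[
    {"dp": [0, 0, 0.01], "dr": [0, 0, 7.5], "gripper": 0.9},
    {"dp": [0, 0, 0.02], "dr": [0, 0, 15], "gripper": 0.9},
    {"dp": [0, 0, 0.03], "dr": [0, 0, 22.5], "gripper": 0.9},
    {"dp": [0, 0, 0.035], "dr": [0, 0, 28], "gripper": 0.9},
    {"dp": [0, 0, 0.035], "dr": [0, 0, 28], "gripper": 0.9},
  ],
)

```text
time: 39.05
tool_pos: [0.6522, -0.0506, 0.0846]
orientation: [1.126, 2.931, 0.001]
contact_force: [2.3, 2.5, 5.5]
finger_gap: 0.0101
gripper_force: 60.5
```

Call:
step_arm(
  targets=[
    {"dp": [-0.01, 0, 0.01], "dr": [0, 0, 7.5], "gripper": 0.9},
    {"dp": [-0.01, 0, 0.015], "dr": [0, 0, 14], "gripper": 0.9},
    {"dp": [-0.01, 0, 0.015], "dr": [0, 0, 20], "gripper": 0.9},
    {"dp": [-0.01, 0, 0.015], "dr": [0, 0, 20], "gripper": 0.9},
  ],
)

```text
time: 39.45
tool_pos: [0.6522, -0.0502, 0.0844]
orientation: [0.601, 3.081, 0.002]
contact_force: [5.6, 2.8, 0.9]
finger_gap: 0.0101
gripper_force: 59.9
```

Call:
step_arm(
  targets=[
    {"dp": [0, 0, 0], "dr": [0, 0, 5], "gripper": 0.9},
    {"dp": [0, 0, 0], "dr": [0, 0, 9], "gripper": 0.9},
    {"dp": [0, 0, 0], "dr": [0, 0, 9], "gripper": 0.9},
  ],
)

```text
time: 39.75
tool_pos: [0.6522, -0.0501, 0.0843]
orientation: [0.359, 3.118, 0.002]
contact_force: [4.4, 2.0, 1.0]
finger_gap: 0.0103
gripper_force: 59.9
```

Call:
step_arm(
  targets=[
    {"dp": [0, 0, -0.03], "dr": [0, 0, 0], "gripper": 0.9},
    {"dp": [0, 0, -0.05], "dr": [0, 0, 0], "gripper": 0.9},
    {"dp": [0, 0, -0.05], "dr": [0, 0, 0], "gripper": 0.9},
  ],
)

```text
time: 40.05
tool_pos: [0.6522, -0.0502, 0.0833]
orientation: [0.36, 3.118, 0.001]
contact_force: [3.7, 3.7, 3.1]
finger_gap: 0.0099
gripper_force: 60.1
```

Call:
step_arm(
  targets=[
    {"dp": [0.02, 0.015, -0.03], "dr": [0, 0, 0], "gripper": 0.9},
    {"dp": [0.02, 0.015, -0.05], "dr": [0, 0, 0], "gripper": 0.9},
    {"dp": [0.02, 0.015, -0.05], "dr": [0, 0, 0], "gripper": 0.9},
  ],
)

```text
time: 40.35
tool_pos: [0.6525, -0.0499, 0.0815]
orientation: [0.357, 3.119, 0.001]
contact_force: [5.7, 2.6, 1.6]
finger_gap: 0.0098
gripper_force: 60.1
```

Call:
step_arm(
  targets=[
    {"dp": [0, 0, -0.03], "dr": [0, 0, 0], "gripper": 0.9},
    {"dp": [0, 0, -0.05], "dr": [0, 0, 0], "gripper": 0.9},
    {"dp": [0, 0, -0.05], "dr": [0, 0, 0], "gripper": 0.9},
  ],
)

```text
time: 40.65
tool_pos: [0.6525, -0.05, 0.08]
orientation: [0.357, 3.119, 0.001]
contact_force: [5.9, 3.3, 2.8]
finger_gap: 0.0103
gripper_force: 60.1
```

Call:
step_arm(
  targets=[
    {"dp": [0.03, 0.02, -0.03], "dr": [0, 0, 0], "gripper": 0.9},
    {"dp": [0.03, 0.02, -0.06], "dr": [0, 0, 0], "gripper": 0.9},
    {"dp": [0.03, 0.02, -0.06], "dr": [0, 0, 0], "gripper": 0.9},
  ],
)

```text
time: 40.95
tool_pos: [0.6528, -0.0498, 0.0783]
orientation: [0.355, 3.121, -0.0]
contact_force: [3.8, 2.0, 3.5]
finger_gap: 0.0102
gripper_force: 60.4
```

Call:
step_arm(
  targets=[
    {"dp": [0, 0, 0], "dr": [0, 0, 0], "gripper": 0.6},
    {"dp": [0, 0, 0], "dr": [0, 0, 0], "gripper": 0.5},
    {"dp": [0, 0, 0], "dr": [0, 0, 0], "gripper": 0.5},
    {"dp": [0, 0, 0], "dr": [0, 0, 0], "gripper": 0.5},
    {"dp": [0, 0, 0], "dr": [0, 0, 0], "gripper": 0.5},
    {"dp": [0, 0, 0], "dr": [0, 0, 0], "gripper": 0.5},
  ],
)

```text
time: 41.55
tool_pos: [0.6523, -0.0497, 0.0779]
orientation: [-0.354, -3.121, 0.0]
contact_force: [0.5, 0.2, -0.5]
finger_gap: 0.0213
gripper_force: 0.0
```

```bash
cat > lid.py <<'E'
from h import *
o=manip.get_obs();p=o['tool_pos'];print(p,o['orientation'],o['contact_force'])
for n in('side','top'):
    W=[cloud(snap(n)) for _ in range(2)]
    w=np.nanmean(W,0).reshape(-1,3)
    q=w[(np.hypot(w[:,0]-.6515,w[:,1]+.0505)<.031)&(w[:,2]>.062)&(w[:,2]<.083)]
    print(n,len(q),'top plate median z',np.median(q[:,2]) if len(q) else None,np.histogram(q[:,2],np.arange(.062,.084,.002))[0])
    if n=='side':
        q=q[(q[:,2]>np.median(q[:,2])-.003)&(q[:,2]<np.median(q[:,2])+.003)]
        A=np.c_[q[:,:2]-[.6515,-.0505],np.ones(len(q))];print('plane',np.linalg.lstsq(A,q[:,2],rcond=None)[0])
E
python3 lid.py
```

```text
[ 0.65234113 -0.04965869  0.07785019] [-3.53517378e-01 -3.12118469e+00  3.97809707e-05] [ 0.49203493  0.23391048 -0.50896151]
side 288 top plate median z 0.07271181532740617 [  3   5   2   4  57 157  15  12  15  12   6]
plane [-0.00186535  0.00707424  0.07268059]
top 0 top plate median z None [0 0 0 0 0 0 0 0 0 0 0]lid.py:5: RuntimeWarning: Mean of empty slice
  w=np.nanmean(W,0).reshape(-1,3)
```

The lid has dropped level into the gaps (underside about 54–55 mm). Next I'll regrip and turn clockwise, following the sink.

Call:
step_arm(
  targets=[
    {"dp": [-0.01, -0.01, 0], "dr": [0, 0, 0], "gripper": 0.9},
    {"dp": [-0.01, -0.01, 0], "dr": [0, 0, 0], "gripper": 0.9},
    {"dp": [-0.01, -0.01, 0], "dr": [0, 0, 0], "gripper": 0.9},
    {"dp": [-0.01, -0.01, 0], "dr": [0, 0, 0], "gripper": 0.9},
  ],
  grip_force=50,
)

```text
time: 42.15
tool_pos: [0.6523, -0.0498, 0.0782]
orientation: [0.353, 3.121, 0.0]
contact_force: [0.1, 1.8, 0.4]
finger_gap: 0.0101
gripper_force: 52.5
```

Call:
step_arm(
  targets=[
    {"dp": [0, 0, -0.005], "dr": [0, 0, -7], "gripper": 0.9},
    {"dp": [0, 0, -0.01], "dr": [0, 0, -14], "gripper": 0.9},
    {"dp": [0, 0, -0.02], "dr": [0, 0, -21], "gripper": 0.9},
    {"dp": [0, 0, -0.03], "dr": [0, 0, -28], "gripper": 0.9},
    {"dp": [0, 0, -0.03], "dr": [0, 0, -28], "gripper": 0.9},
  ],
)

```text
time: 42.65
tool_pos: [0.6523, -0.05, 0.0771]
orientation: [1.1, 2.943, -0.0]
contact_force: [0.5, 0.6, 0.1]
finger_gap: 0.0101
gripper_force: 52.5
```

Call:
step_arm(
  targets=[
    {"dp": [0, 0, -0.01], "dr": [0, 0, -7], "gripper": 0.9},
    {"dp": [0, 0, -0.02], "dr": [0, 0, -14], "gripper": 0.9},
    {"dp": [0, 0, -0.03], "dr": [0, 0, -21], "gripper": 0.9},
    {"dp": [0, 0, -0.035], "dr": [0, 0, -28], "gripper": 0.9},
    {"dp": [0, 0, -0.035], "dr": [0, 0, -28], "gripper": 0.9},
  ],
)

```text
time: 43.15
tool_pos: [0.6521, -0.05, 0.076]
orientation: [-1.775, -2.592, 0.0]
contact_force: [0.6, 1.2, 0.9]
finger_gap: 0.0107
gripper_force: 52.5
```

Call:
step_arm(
  targets=[
    {"dp": [0, 0, -0.01], "dr": [0, 0, -7], "gripper": 0.9},
    {"dp": [0, 0, -0.02], "dr": [0, 0, -14], "gripper": 0.9},
    {"dp": [0, 0, -0.03], "dr": [0, 0, -21], "gripper": 0.9},
    {"dp": [0, 0, -0.03], "dr": [0, 0, -25], "gripper": 0.9},
    {"dp": [0, 0, -0.03], "dr": [0, 0, -25], "gripper": 0.9},
  ],
)

```text
time: 43.65
tool_pos: [0.6521, -0.05, 0.0751]
orientation: [-2.291, -2.149, 0.0]
contact_force: [-0.1, -0.1, -0.2]
finger_gap: 0.0106
gripper_force: 52.5
```

```bash
python3 -c "
from h import *
o=manip.get_obs();print(o['tool_pos'],o['orientation'],o['contact_force'],o['ft_torque'])"
```

```text
[ 0.65210068 -0.04996926  0.07505681] [-2.29134446e+00 -2.14899275e+00  3.55760774e-04] [-0.14706668 -0.12961116 -0.19986014] [0.04987921 0.05496164 0.00380371]
```

Call:
step_arm(
  targets=[
    {"dp": [0, 0, -0.005], "dr": [0, 0, -3], "gripper": 0.9},
    {"dp": [0, 0, -0.01], "dr": [0, 0, -6], "gripper": 0.9},
    {"dp": [0, 0, -0.01], "dr": [0, 0, -6], "gripper": 0.9},
  ],
)

```text
time: 43.95
tool_pos: [0.6522, -0.05, 0.0748]
orientation: [-2.401, -2.026, 0.0]
contact_force: [0.1, -0.5, -0.3]
finger_gap: 0.0107
gripper_force: 52.5
```

```bash
python3 -c "
from h import *
o=manip.get_obs();print(o['tool_pos'],o['orientation'],o['contact_force'],o['ft_torque'])"
```

```text
[ 0.65219074 -0.05000007  0.07483858] [-2.40072719e+00 -2.02635374e+00  1.74506548e-04] [ 0.0894253  -0.49244768 -0.29888264] [ 0.03814248  0.06473423 -0.03744567]
```

Call:
step_arm(
  targets=[
    {"dp": [0, 0, -0.005], "dr": [0, 0, -3], "gripper": 0.9},
    {"dp": [0, 0, -0.005], "dr": [0, 0, -5], "gripper": 0.9},
    {"dp": [0, 0, -0.005], "dr": [0, 0, -5], "gripper": 0.9},
  ],
)

```text
time: 44.25
tool_pos: [0.6521, -0.0499, 0.0747]
orientation: [-2.487, -1.92, 0.0]
contact_force: [-1.0, 0.6, -0.1]
finger_gap: 0.0104
gripper_force: 52.5
```

```bash
python3 -c "
from h import *
o=manip.get_obs();print(o['tool_pos'],o['orientation'],o['contact_force'],o['ft_torque'])"
```

```text
[ 0.65207945 -0.04991258  0.0746529 ] [-2.48662319e+00 -1.91970677e+00  4.68841237e-04] [-1.01741077  0.63771956 -0.12229106] [-0.00438109  0.05511239  0.21424116]
```

Call:
step_arm(
  targets=[
    {"dp": [0, 0, 0], "dr": [0, 0, -3], "gripper": 0.9},
    {"dp": [0, 0, 0], "dr": [0, 0, -5], "gripper": 0.9},
    {"dp": [0, 0, 0], "dr": [0, 0, -5], "gripper": 0.9},
  ],
)

```text
time: 44.55
tool_pos: [0.652, -0.0499, 0.0747]
orientation: [2.567, 1.811, -0.001]
contact_force: [-1.3, -0.1, -0.1]
finger_gap: 0.0109
gripper_force: 61.9
```

```bash
python3 -c "
from h import *
o=manip.get_obs();print(o['tool_pos'],o['orientation'],o['contact_force'],o['ft_torque'])"
```

```text
[ 0.65204634 -0.04987566  0.07467643] [ 2.56693731e+00  1.81083343e+00 -1.18695589e-03] [-1.28972957 -0.08801751 -0.08845917] [-0.02902395  0.07686224  1.22160796]
```

Torque rose to 1.2 N·m at about 51 mm underside height, so the stops are met. Next I'll ease the torque, release and retreat.

Call:
step_arm(
  targets=[
    {"dp": [0, 0, 0], "dr": [0, 0, 3.5], "gripper": 0.9},
    {"dp": [0, 0, 0], "dr": [0, 0, 3.5], "gripper": 0.9},
    {"dp": [0, 0, 0], "dr": [0, 0, 3.5], "gripper": 0.5},
    {"dp": [0, 0, 0], "dr": [0, 0, 3.5], "gripper": 0.3},
    {"dp": [0, 0, 0], "dr": [0, 0, 3.5], "gripper": 0},
    {"dp": [0, 0, 0], "dr": [0, 0, 3.5], "gripper": 0},
    {"dp": [0, 0, 0.6], "dr": [0, 0, 3.5], "gripper": 0},
    {"dp": [0, 0, 1.8], "dr": [0, 0, 3.5], "gripper": 0},
    {"dp": [-1, 0.5, 3], "dr": [0, 0, 3.5], "gripper": 0},
    {"dp": [-2.5, 1, 4], "dr": [0, 0, 3.5], "gripper": 0},
  ],
)

```text
time: 45.55
tool_pos: [0.5832, -0.0219, 0.1938]
orientation: [2.515, 1.879, 0.004]
contact_force: [0.3, -0.4, 1.0]
finger_gap: 0.0427
gripper_force: 0.0
```

Call:
step_arm(
  targets=[
    {"dp": [-1.5, 1, 0], "dr": [0, 0, 0], "gripper": 0},
    {"dp": [-3, 2, 0], "dr": [0, 0, 0], "gripper": 0},
    {"dp": [-5, 4, 0], "dr": [0, 0, 0], "gripper": 0},
    {"dp": [-5, 4, 0], "dr": [0, 0, 0], "gripper": 0},
    {"dp": [-5, 4, 0], "dr": [0, 0, 0], "gripper": 0},
    {"dp": [-5, 4, 0], "dr": [0, 0, 0], "gripper": 0},
  ],
)

```text
time: 46.15
tool_pos: [0.4321, 0.099, 0.192]
orientation: [2.513, 1.883, 0.002]
contact_force: [0.4, 0.4, 0.4]
finger_gap: 0.0428
gripper_force: 0.0
```

```bash
python3 lid.py; python3 - <<'E'
from h import *
w=cloud(load('top')).reshape(-1,3)
q=w[(np.hypot(w[:,0]-.6515,w[:,1]+.0505)<.032)&(w[:,2]>.08)&(w[:,2]<.095)]
print('wing',q.mean(0),cv2.minAreaRect((q[:,:2]*1000).astype(np.float32)))
a=[]
for n,(u,v) in(('top',(372,163)),('side',(357,247))):
    a.append(cv2.resize(load(n)['pixels'][v-30:v+30,u-30:u+30],(400,400),interpolation=cv2.INTER_CUBIC))
cv2.imwrite('pics/final.png',cv2.convertScaleAbs(np.hstack(a),alpha=1.4)[...,::-1])
E
```

```text
[0.43205236 0.09895914 0.19201651] [2.51333039e+00 1.88282896e+00 1.92695229e-03] [0.39347227 0.37097486 0.38245651]
side 418 top plate median z 0.06900562109701303 [  5   6  58 277  46   2   5   3   7   6   3]
plane [-0.00026685 -0.00131388  0.06894576]
top 706 top plate median z 0.07043165900819906 [  0   0  11 235 385  37  10  10   6   9   3]
wing [ 0.65039031 -0.05017738  0.0872558 ] ((651.1043701171875, -50.105621337890625), (51.381980895996094, 12.416387557983398), 77.25003814697266)lid.py:5: RuntimeWarning: Mean of empty slice
  w=np.nanmean(W,0).reshape(-1,3)
```

View pics/final.png

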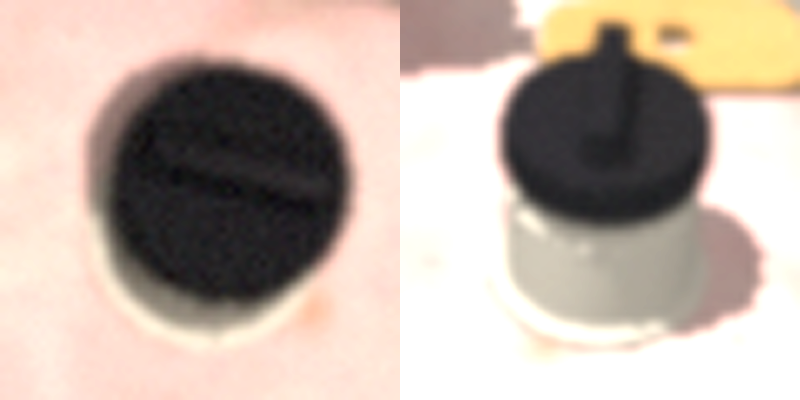

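The lid sits level with its underside at about 51 mm. The wing is at 77°, which puts the pins at 17°, right at the stops. I'll hand the job in.

```bash
python3 -c "
from station import manip
print(manip.job_done())"
```

```text
the job is handed in; nothing more can be done
None
```

The small and then the large button (no medium one was there) were each gauged at about 3 mm plunger travel and put in the jar. The lid is screwed home against the stops and released, and the job is handed in at about 46 s; no verdict was shown.

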